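Fetch a mounted specimen from a tip-out bin and feed it under the microscope

ROBOT

A 6-joint arm with a two-finger parallel gripper is mounted at the origin on the work surface. World frame = base frame: x ahead of the robot, y to its left, z up, the work surface at z = 0. Lengths are in m, angles in degrees, forces in N, time in s.
With the tool pointing down it reaches from about 0.25 to 0.725 m from the base axis. Payload 9.7 kg.
Tool frame: the origin (TCP) lies between the finger pads; the fingertips stand 22 mm ahead of it and the grasp point (between the pads) lies 3 mm ahead of it; z points along the fingers, y is the line along which they close (so a half turn about z gives the same grasp; the last joint's range is limited). The gripper opens to 85 mm and grips with 20 to 120 N. Pads are 22 mm wide; open, the fingers measure 114 mm over their backs; the gripper's body (76 mm by 85 mm) begins 54 mm behind the grasp point. The pads swing forward as they close: fully open they stand 13 mm farther back than shut.
Start: joints at [73.052, 4.979, 10.078, 95.1, 0, 90], TCP at [0.16, 0.526, 0.253] pointing down, gripper open.
Joint ranges: [-179.16, 179.16], [-48.56, 103.87], [-65.8, 70.77], [-126.05, 130.52], [-82.76, 87.17], [-180, 180]. Speed limits (degrees/s): [127.2, 127.2, 147.25, 180, 180, 180].

INTERFACE

Orientations are given as [roll, pitch, yaw] about the fixed x, y, z axes, in that order (R = Rz(yaw) Ry(pitch) Rx(roll)).
In Python, from workcell import bot, viewer, finder gives the robot as it stands.
- The arm moves only by the tool move_arm, never from a script. Its arguments are lists of equal length, an entry for each row: "offset": the shift along the tool's x, y, z in cm, a list of three; "twist": the turn, a rotation vector about the tool's x, y, z in rad, a list of three; "grip": the opening, from 0 (shut) to 1 (fully open). In form: {"offset": [[x, y, z], ...], "twist": [[ax, ay, az], ...], "grip": [grip, ...]}. A call has 1 to 5 rows; each row shifts and turns the commanded pose from where the row before left it, along the tool's axes as they then stand; what a row does not reach is not made up. A row lasts 1/10 s, in which the tool goes at most 50 mm and 8.59 degrees, less where a joint would pass 70% of its speed; a pose out of reach is approached as far as the arm can. A call is refused whole if a number of a shift passes 5 or a number of a turn 0.15, either way. A call with a gripper value outside its range is refused whole. The fingers move at their own pace and stop on an object; "force" is the grip in N (left out, the last holds). Time passes only in rows, so rows that do not move let the fingers close. It gives the time, the measured TCP pose, the force, the opening and the grip force at its end, in the units of the state.
- bot.get_obs(): the state, without advancing time (a new reading comes with each control period).
- viewer.camera(name): name is "scene" or "top"; returns a dict with "color" (480x640x3 uint8, red, green, blue), "depth" (480x640 float32, m along the optical axis (not along the pixel's ray), 0 where there is no reading), "vfov" (degrees; the focal length in pixels is half the picture's height over the tangent of half this angle, whatever the lens; pixels are square), "cx", "cy" (the principal point, pixels), "k1" (the pictures are not rectified: a ray, as slopes to the right and down, at radius r is drawn at 1 + k1 r^2 times it, then the intrinsics apply), "position" and "attitude" of the camera in the world. Camera axes: x right, y down, z forward; pixel columns grow to the right and rows downward; lengths in m; the calibration is good to about 2 mm. A picture is of the moment at which its call begins.
- bot.job_done(): hands the job in; it is judged then, once.
Trained networks look in a picture, given as the dict that the camera call returned (one of the last four; its "shot" number tells which), for a name from the list of things; names that differ only in an ending like _2 or _b are one class to them, and where a whole thing is asked for, a point or a joint stands for the part that bears it (a point fixed in the world has none). Each returns a list of dicts, best first, with "p" (0 to 1); they miss things now and then, are a little off and sometimes report something else, mostly with a low value. They report only what shows in the picture. A call takes as long as a camera call. They do not tell look-alikes from the thing itself.
- finder.boxes_of(picture, thing): "position" ([column, row] in pixels, amid what is visible of it).
- finder.pinpoint(picture, thing): "position" ([column, row] in pixels: a listed point, or the origin of a listed thing).
The state is a dict: "time": time; "q": joint angles; "qd": joint speeds; "joint_efforts": joint torques, N m; "ee_pos": TCP position; "tcp_rot": TCP orientation; "wrist_force": force on the tool from outside, world axes, zero at the start; "torque": the same for the moment, N m; "opening": finger opening in m; "grasp_force": force on a finger pad.
Only numpy, scipy, OpenCV 4.12 (cv2) and the standard library are available. Lean on these libraries where they do the work, as an engineer would, in place of code of your own. Each camera call takes 0.05 s, during which the arm holds its last target. There are 200 camera calls.

TASK

Tip the bin forward, take the wide round resin mount from its rear compartment and stand it upright in the open loading bay of the microscope's feed channel, letting go of it there. Then pull the sprung feed lever through its whole stroke so that the mount is pushed under the objective, and ease the lever back slowly to its rest without letting it snap. Tip the bin fully shut again, with the other two mounts still in its rear compartment, and do not knock or push aside the things on the bench.

Things in the scene. Friction and masses are not known exactly. Their poses are not given: they have to be found in the camera images.
- cab_hinge (a point): Middle of the bin's hinge line (12 above the table) at the lower front edge of a fixed grey housing, 286 wide, 145 deep. x points level from the hinge to the housing's back, y along the hinge, z up; the front faces the robot. Its side walls are 52 high as far as 51 behind the hinge, then 134 high. BIN FRAME: origin here, equal to these axes when shut, turning with the bin.
- cab_roof (a point): Middle of the front edge of the housing's clear plastic roof, 70 behind the hinge line, upper face 134 above the table, axes like cab_hinge. The roof reaches from here to the back and bars the way from above to the rear compartment while the bin is shut; ahead of it the bin is open above.
- bin (a joint): Tilt of the aluminium bin about the hinge: 0 shut, 0.85 rad fully tipped towards the robot (stop). Stiff friction hinge: it stays where it is left; tipping takes 5 to 9 N at the rail. In the bin frame: 118 deep, 252 wide, floor's upper face z 6; front panel x 0 to 6, up to z 114; side walls (inner faces y +-120) and rear wall (inner face x 113) up to z 50.
- bin_rail (a point): Middle of the round steel rail (14 diameter, 252 long) on the top edge of the bin's front panel, at x 3, z 118 in the bin frame; its axes are the bin frame's. It can be hooked from behind with shut fingers, or pinched from above. The front compartment under it holds only two stone chips, 20 high, 60 either side of the middle.
- bin_rear (a point): Middle of the floor of the rear compartment (x 89, z 6 in the bin frame, whose axes it has). It holds three mounts side by side along y. A divider (x 60 to 65, up to z 26) parts it from the front compartment; when tipped, the mounts may slide forward against it.
- round_mount_mid (a point): Centre of the wide round resin mount, a cylinder 36 diameter, 28 tall, about 55 g; z is its axis. The one to be taken; starts standing at the left, middle or right place of the rear compartment, places about 66 apart.
- square_mount_mid (a point): Centre of the square resin mount, 34 x 34 x 28 tall, of the same material; another of the three places. Stays in the bin.
- slim_mount_mid (a point): Centre of the slim round resin mount, 22 diameter, 28 tall, of the same material; the remaining place. Stays in the bin.
- load_bay (a point): Middle of the loading bay, on the floor of the feed channel (30 above the table). x runs across the channel (away from the robot), y along it; z up. Guide rails 6 high have inner faces at x +-24; a gear housing 34 above the table begins at x -45. The pusher face (14 high) rests at y +30 and drives to -y. The mount may stand within 10 along y. Grip it across (along x), fingertips above the rails.
- view_spot (a point): Point on the channel floor under the objective, at y -102 in load_bay's frame, same axes; a full lever stroke leaves the mount's centre here. The objective (24 wide) begins 40 above it; the microscope's tube (46 wide) leans from there back to -y and up to 340 above the table, over its stand, so the mount can only come here along the channel.
- lever (a joint): Feed lever, turning level about lever_pivot, clockwise seen from above as it grows: 0 at rest (spring-held), 1.2 rad at the end of its stroke (stop). It moves the pusher 95 mm per rad. The knob needs about 3 N at rest and 7 N at the end, more when moved fast; let go in mid-stroke it snaps back.
- lever_knob (a point): Middle of the grip of the lever's upright round black knob (18 diameter, from 46 to 96 above the table; this point 74 up), 120 from the lever's pivot. It stands on the robot's side of the channel and moves on a level arc, roughly towards load_bay's +y, when pulled.
- lever_pivot (a point): Point on the lever's upright axis, at the height of lever_knob; fixed, axes like load_bay's.
- oil_bottle: Upright bystander bottle, 36 diameter, 120 high, origin at its underside; stands between bin housing and feed channel.
- conglomerate: Bystander rock 80 x 65 x 36 high (up to 42 with bumps), origin at its underside, in front of the work.
- blue_rock: Bystander rock 70 x 50 x 40 high, origin at its underside, left of the bin.
- dark_rock: Bystander rock 65 x 50 x 50 high, origin at its underside, at the back.
- dish: Shallow bystander dish, 80 diameter, 16 high, origin at its underside, at the back.
- round_mount: The wide round mount itself; origin at the centre of its underside.
Mind the look-alikes: they are no part of the job. Leave any orange look-alike of the round_mount alone. Leave any red look-alike of the part that bears square_mount_mid alone.

How it is judged (in metres and radians):
On the way, in this order (a step that is already met when the one before it is completed fails the run):
1. the bin is tipped forward (past 0.6 rad) (value of joint bin above 0.6 rad), for 0.2 s.
2. the wide round mount stands upright in the loading bay, let go (angle between round_mount_mid's own z axis and vertical below 0.15 rad and z of round_mount_mid in the frame of view_spot between 0.009 and 0.019 m and y of round_mount_mid in the frame of load_bay between -0.03 and 0.02 m and x of round_mount_mid in the frame of load_bay between -0.009 and 0.009 m and contact force between the fingers and round_mount below 0.1 N), for 0.2 s.
3. the lever is pulled through its whole stroke (past 1.1 rad of 1.2) and the mount is at the viewing spot (value of joint lever above 1.1 rad and y of round_mount_mid in the frame of view_spot between -0.01 and 0.012 m), for 0.1 s.
4. the lever is back at rest (value of joint lever below 0.08 rad), for 0.2 s.
At the end, for the whole second after the job is handed in: The wide round mount stands upright (within 0.15 rad) and still on the channel floor at the viewing spot, within 10 mm along and 9 mm across the channel; the lever is at rest and the bin shut (each below 0.08 rad); the square and the slim mount are in the bin's rear compartment (angle between round_mount_mid's own z axis and vertical below 0.15 rad and z of round_mount_mid in the frame of view_spot between 0.009 and 0.019 m and y of round_mount_mid in the frame of view_spot between -0.01 and 0.01 m and x of round_mount_mid in the frame of view_spot between -0.009 and 0.009 m and x of square_mount_mid in the frame of bin_rear between -0.03 and 0.03 m and y of square_mount_mid in the frame of bin_rear between -0.12 and 0.12 m and z of square_mount_mid in the frame of bin_rear between 0 and 0.035 m and x of slim_mount_mid in the frame of bin_rear between -0.03 and 0.03 m and y of slim_mount_mid in the frame of bin_rear between -0.12 and 0.12 m and z of slim_mount_mid in the frame of bin_rear between 0 and 0.035 m and value of joint each of bin, lever below 0.08 rad and linear speed of round_mount below 0.02 m/s); the robot touches nothing.
It fails at once if the lever snaps back (returns faster than 2 rad/s) (velocity of joint lever below -2 rad/s).
It fails at once if a bystander on the bench is pushed more than 30 mm away or the bottle is knocked over (distance of any of oil_bottle, conglomerate, blue_rock, dark_rock, dish from where it was at the start of the episode above 0.03 m or angle between oil_bottle's own z axis and vertical above 0.5 rad).
It also fails if it takes over 72 s, if anything falls off the work surface, if the arm or the gripper's body presses on something with over 40 N, if the wrist force passes 120 N, or if a joint passes its speed limit or range.

## Working session

There is one attempt and no reset: what is moved stays moved. The work goes in short steps, Python scripts to look and compute and a tool call to move; the robot and the scene stay as the last step left them, time stands still between calls to the robot, and variables do not carry over. Pictures are saved under pics/ and viewed, at most 10 in all, crops included, and the job is handed in when it is done.

Besides the shell and the picture viewer there is one more tool, called as name(argument=value, ...) on one line, values as JSON. move_arm: Moves the arm, as the interface text tells. Its arguments: {"type":"object","properties":{"offset":{"type":"array","items":{"type":"array","items":{"type":"number"}}},"twist":{"type":"array","items":{"type":"array","items":{"type":"number"}}},"grip":{"type":"array","items":{"type":"number"}},"force":{"type":"number"}},"required":["offset","twist","grip"]}

```bash
mkdir -p pics; cat > h.py <<'E'
import numpy as np, cv2
from scipy.spatial.transform import Rotation as R
from workcell import bot, viewer, finder
def K(p):
    f=240/np.tan(np.radians(p['vfov'])/2); return f
def att(p):
    a=np.array(p['attitude'],float)
    if a.shape==(3,3): return a
    if a.size==4: return R.from_quat(a).as_matrix()
    return R.from_euler('xyz',a,degrees=True).as_matrix()
def ray(p,uv):
    f=K(p); d=np.array([(uv[0]-p['cx'])/f,(uv[1]-p['cy'])/f]); s=d.copy()
    for _ in range(20): s=d/(1+p['k1']*(s@s))
    return att(p)@np.array([s[0],s[1],1.])
def at_z(p,uv,z):
    r=ray(p,uv); o=np.array(p['position']); return o+r*(z-o[2])/r[2]
def at_depth(p,uv):
    u,v=int(round(uv[0])),int(round(uv[1])); w=p['depth'][max(v-1,0):v+2,max(u-1,0):u+2]; w=w[w>0]
    return np.array(p['position'])+ray(p,uv)*(np.median(w) if w.size else np.nan)
def save(p,n): cv2.imwrite('pics/'+n,p['color'][:,:,::-1])
E
python3 - <<'E'
from h import *
np.set_printoptions(precision=4,suppress=True)
print(bot.get_obs())
for n in('scene','top'):
    p=viewer.camera(n); save(p,n+'0.png')
    print(n,{k:p[k] for k in p if k not in('color','depth')})
    for t in ['cab_hinge','cab_roof','bin_rail','bin_rear','round_mount_mid','square_mount_mid','slim_mount_mid','load_bay','view_spot','lever_knob','lever_pivot','oil_bottle','conglomerate','blue_rock','dark_rock','dish']:
        zk={'cab_hinge':.012,'cab_roof':.134,'bin_rail':.13,'bin_rear':.018,'load_bay':.03,'view_spot':.03,'lever_knob':.074,'lever_pivot':.074,'round_mount_mid':.032,'square_mount_mid':.032,'slim_mount_mid':.032}.get(t,0)
        for d in finder.pinpoint(p,t)[:3]: print(t,np.round(d['p'],2),np.round(d['position'],1),at_z(p,d['position'],zk)[:2],'depth',at_depth(p,d['position']))
E
```

```text
{'time': 0.0, 'q': array([73.0525,  5.0104, 10.0346, 95.1012,  0.0001, 90.001 ]), 'qd': array([-0.0511, -0.1409, -0.0093, -0.022 ,  0.0092, -0.0388]), 'joint_efforts': array([  0.0026, -52.0387,  46.4804,   0.0162,  -0.    ,   0.    ]), 'ee_pos': array([0.1603, 0.5259, 0.2526]), 'tcp_rot': array([-179.923 ,   -0.0001,  163.0515]), 'wrist_force': array([ 0.2574,  0.4805, -0.8243]), 'torque': array([0.034 , 0.0149, 0.0579]), 'grasp_force': 0.0, 'opening': 0.08558892409176193}
scene {'vfov': 44.20475343582131, 'cx': 317.3492711225824, 'cy': 235.77935577436173, 'k1': -0.16423718563421205, 'position': array([1.4515, 0.4094, 0.9555]), 'attitude': array([-131.9518,    0.7278,  110.6355]), 'shot': 1}
cab_hinge 0.3 [189.4 233.9] [ 0.5723 -0.2662] depth [ 0.5906 -0.2521  0.0316]
cab_roof 0.85 [397.2 262. ] [0.619 0.254] depth [0.6199 0.2542 0.1349]
bin_rail 0.78 [382.  240.5] [0.564  0.2071] depth [0.5634 0.207  0.1294]
round_mount_mid 0.57 [494.1 296.5] [0.5472 0.4567] depth [0.544  0.4569 0.0287]
square_mount_mid 0.81 [483.5 337. ] [0.6636 0.4527] depth [0.6612 0.4528 0.0292]
square_mount_mi
[... 2427 characters left out ...]
.615  0.2438 0.1344]
lever_pivot 0.76 [432.1 272.7] [ 0.5074 -0.1926] depth [ 0.51   -0.1984  0.0527]
oil_bottle 0.78 [342.1 213.9] [0.6607 0.0043] depth [0.6424 0.0089 0.071 ]
oil_bottle 0.44 [213.7 241.7] [0.5884 0.3159] depth [0.5794 0.3051 0.0472]
conglomerate 0.6 [338.8 339.6] [0.3575 0.0133] depth [0.3587 0.0155 0.0392]
conglomerate 0.16 [249.3 245.1] [0.5807 0.2298] depth [0.5557 0.2095 0.1366]
blue_rock 0.78 [187.1 317.7] [0.4067 0.3688] depth [0.406  0.3572 0.0413]
dark_rock 0.64 [327.9 176.8] [0.7562 0.0395] depth [0.7384 0.0412 0.0509]
dark_rock 0.62 [339.7 337.3] [0.3628 0.0112] depth [0.3637 0.0134 0.038 ]
dish 0.74 [377.1 181.4] [ 0.7454 -0.0838] depth [ 0.7443 -0.0833  0.0034]
```

View pics/scene0.png

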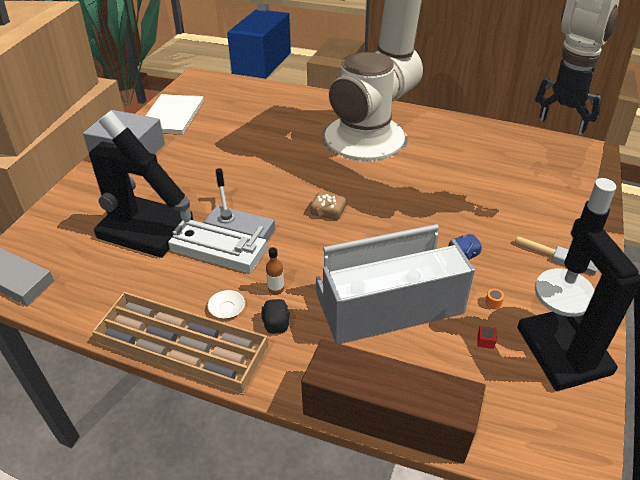

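View pics/top0.png

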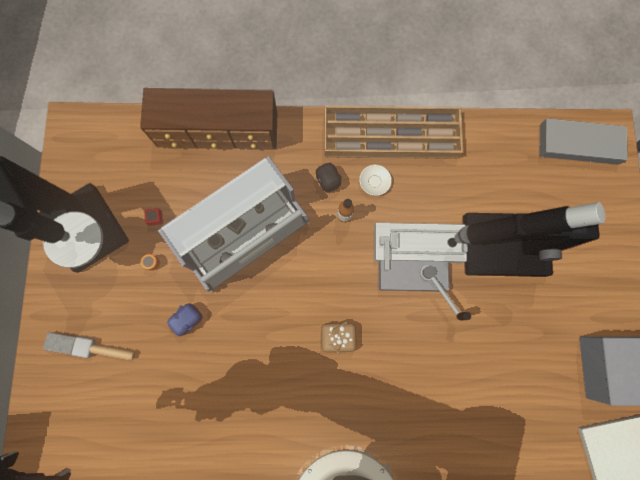

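```bash
python3 - <<'E'
import cv2,numpy as np
a=cv2.imread('pics/top0.png')
b=cv2.resize(a[150:295,155:315],None,fx=2.5*2,fy=5,interpolation=3)
c=cv2.resize(a[215:325,370:480],None,fx=5,fy=5,interpolation=3)
cv2.imwrite('pics/c1.png',cv2.resize(b,(640,580))); cv2.imwrite('pics/c2.png',c)
E
```

```text
(no output)
```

View pics/c1.png

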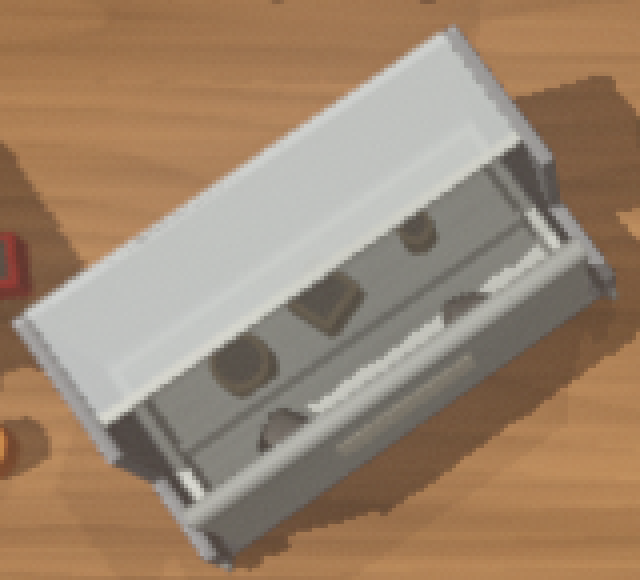

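View pics/c2.png

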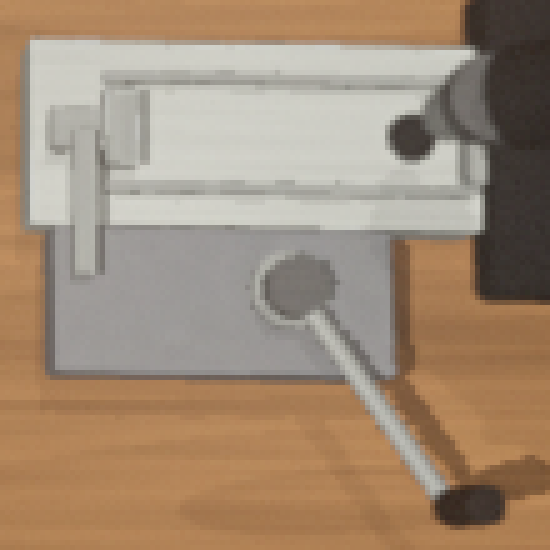

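```bash
cat >> h.py <<'E'
def cloud(p,step=1):
    vv,uu=np.mgrid[0:480:step,0:640:step]; d=p['depth'][::step,::step]
    f=K(p); pts=np.stack([uu.ravel(),vv.ravel()],-1).astype(np.float64)
    n=(pts-[p['cx'],p['cy']])/f; s=n.copy()
    for _ in range(20): s=n/(1+p['k1']*(s**2).sum(1,keepdims=True))
    P=np.c_[s,np.ones(len(s))]*d.reshape(-1,1)
    return P@att(p).T+np.array(p['position']), d.ravel()>0, p['color'][::step,::step].reshape(-1,3)
E
python3 - <<'E'
from h import *
np.set_printoptions(precision=4,suppress=True)
for n in('scene','top'):
    p=viewer.camera(n); P,ok,C=cloud(p); x,y,z=P.T
    tab=P[ok&(abs(z)<.01)&(x>.3)&(x<.5)&(y>-.15)&(y<0)]; print(n,'table z',np.median(tab[:,2]))
    m=ok&(x>.5)&(x<.8)&(y>.1)&(y<.42)
    r=P[m&(z>.131)&(z<.1375)]
    # principal components separate roof vs rail via min area rect
    rf=cv2.minAreaRect(r[:,:2].astype(np.float32)*1000); print('roof+rail rect',rf, 'z',np.median(r[:,2]))
    # direction
    best=None
    for a in np.radians(np.arange(-45,-15,.25)):
        u=np.array([np.cos(a),np.sin(a)])  # guess x axis of hinge dir
        h,e=np.histogram(r[:,:2]@u,bins=np.arange(.2,1.2,.002)); 
        s=(h.astype(float)**2).sum()
        if best is None or s>best[0]: best=(s,a)
    for a in [best[1]]+list(np.radians([30,33,36])):
        u=np.array([np.cos(a),np.sin(a)]); v=np.array([-u[1],u[0]]); h,e=np.histogram(r[:,:2]@u,bins=np.arange(.2,1.2,.004))
        print(np.degrees(a),[(round(E,3),k) for E,k in zip(e,h) if k>5])
    # channel
    m=ok&(x>.4)&(x<.72)&(y>-.35)&(y<-.05)
    for lo,hi in((.027,.0325),(.034,.038),(.041,.047),(.09,.099)):
        q=P[m&(z>lo)&(z<hi)]; 
        if len(q)>5: print('layer',lo,len(q),np.percentile(q,[2,50,98],axis=0).ravel())
    k=ok&(x>.38)&(x<.46)&(y>-.3)&(y<-.2)&(z>.06); q=P[k]; print('knob',len(q),q.min(0),q.max(0),np.median(q,0))
E
```

```text
scene table z 0.001677517718910393
roof+rail rect ((614.5136108398438, 246.8810577392578), (152.73959350585938, 286.7592468261719), 36.399681091308594) z 0.13496247507985665
-15.25 [(np.float64(0.404), np.int64(8)), (np.float64(0.408), np.int64(18)), (np.float64(0.412), np.int64(18)), (np.float64(0.416), np.int64(17)), (np.float64(0.42), np.int64(18)), (np.float64(0.424), np.int64(23)), (np.float64(0.428), np.int64(30)), (np.float64(0.432), np.int64(44)), (np.float64(0.436), np.int64(32)), (np.float64(0.44), np.int64(44)), (np.float64(0.444), np.int64(56)), (np.float64(0.448), np.int64(55)), (np.float64(0.452), np.int64(56)), (np.float64(0.456), np.int64(70)), (np.float64(0.46), np.int64(74)), (np.float64(0.464), np.int64(71)), (np.float64(0.468), np.int64(80)), (np.float64(0.472), np.int64(77)), (np.float64(0.476), np.int64(81)), (np.float64(0.48), np.int64(71)), (np.float64(0.484), np.int64(79)), (np.float64(0.488), np.int64(70)), (np.float64(0.492), np.int64(78)), (np.float64(0.496), np.int64(79)), (np.float64(0.5), np.int64(77)), (np.float64(0.504), np.int64(76)), (np.float64(0.5
[... 11724 characters left out ...]
25)), (np.float64(0.688), np.int64(230)), (np.float64(0.692), np.int64(230)), (np.float64(0.696), np.int64(226)), (np.float64(0.7), np.int64(226)), (np.float64(0.704), np.int64(221)), (np.float64(0.708), np.int64(238)), (np.float64(0.712), np.int64(93))]
layer 0.027 2627 [ 0.4806 -0.33    0.0274  0.5761 -0.1879  0.0304  0.6352 -0.0767  0.0324]
layer 0.034 1841 [ 0.4757 -0.3451  0.034   0.5312 -0.1946  0.0354  0.6513 -0.0856  0.0378]
layer 0.041 332 [ 0.4474 -0.282   0.0412  0.5717 -0.1096  0.0438  0.6039 -0.0886  0.0469]
layer 0.09 75 [ 0.405  -0.2643  0.0906  0.4156 -0.2538  0.0957  0.591  -0.2423  0.0985]
knob 92 [ 0.405  -0.2653  0.0606] [ 0.4207 -0.248   0.0998] [ 0.4127 -0.2527  0.094 ]
```

```bash
cat >> h.py <<'E'
A=np.radians(36.5); U=np.array([np.cos(A),np.sin(A),0]); V=np.array([-np.sin(A),np.cos(A),0]); Z=np.array([0,0,1.])
H=.567*U-.1669*V+.012*Z
def binp(x,y,z,th):
    c,s=np.cos(th),np.sin(th); return H+(x*c-z*s)*U+y*V+(x*s+z*c)*Z
def binR(th,flip=1):   # tool z = -bin z, tool y = flip*bin y
    c,s=np.cos(th),np.sin(th); bx=c*U+s*Z; bz=-s*U+c*Z
    return np.c_[-flip*bx*1.0,flip*V*1.0,-bz] if np.linalg.det(np.c_[-flip*bx,flip*V,-bz])>0 else np.c_[flip*bx,flip*V,-bz]
def cur():
    o=bot.get_obs(); return np.array(o['ee_pos']),R.from_euler('xyz',o['tcp_rot'],degrees=True).as_matrix(),o
def plan(way,start=None,dec=1,tdec=2):
    """way: list of (pos,R,nrows); prints rows for move_arm"""
    import json
    p,M=start if start is not None else cur()[:2]
    rows=[]
    for tp,tR,n in way:
        for k in range(n,0,-1):
            w=np.clip(np.round(R.from_matrix(M.T@tR).as_rotvec()/k,tdec),-.15,.15)+0
            d=np.clip(np.round(M.T@(tp-p)*100/k,dec),-5,5)+0
            rows.append((d.tolist(),w.tolist()))
            p=p+M@d/100; M=M@R.from_rotvec(w).as_matrix()
    for i in range(0,len(rows),5):
        print(json.dumps({"offset":[r[0] for r in rows[i:i+5]],"twist":[r[1] for r in rows[i:i+5]]}))
    return p,M
E
python3 - <<'E'
from h import *
np.set_printoptions(precision=4,suppress=True)
for n in('scene','top'):
    p=viewer.camera(n); P,ok,C=cloud(p); x,y,z=P.T
    for ya,yb in((-.16,-.13),(-.22,-.18)):
        m=ok&(y>ya)&(y<yb)&(x>.53)&(x<.68)
        print(n,ya,[(round(.53+.003*i,3),round(float(np.median(z[m&(x>=.53+.003*i)&(x<.533+.003*i)]))*1000,1)) for i in range(45) if (m&(x>=.53+.003*i)&(x<.533+.003*i)).any()])
    m=ok&(x>.575)&(x<.61)
    print('along',[(round(-.15+.003*i,3),round(float(np.median(z[m&(y>=-.15+.003*i)&(y<-.147+.003*i)]))*1000,1)) for i in range(28) if (m&(y>=-.15+.003*i)&(y<-.147+.003*i)).any()])
p0=cur()[:2]
th=0
q=plan([(binp(.031,0,.200,0),binR(0,1),10),(binp(.031,0,.120,0),binR(0,1),5)])
print('flip');q=plan([(binp(.031,0,.200,0),binR(0,-1),10)])
print(q[0])
E
```

```text
scene -0.16 [(0.53, 35.4), (0.533, 36.1), (0.536, 36.0), (0.539, 34.1), (0.542, 31.8), (0.545, 33.4), (0.548, 32.1), (0.551, 33.3), (0.554, 33.7), (0.557, 36.2), (0.56, 35.5), (0.563, 34.5), (0.566, 32.6), (0.569, 31.7), (0.572, 31.0), (0.575, 31.5), (0.578, 31.2), (0.581, 30.9), (0.584, 31.2), (0.587, 30.5), (0.59, 30.5), (0.593, -738.6), (0.596, 31.4), (0.599, 29.9), (0.602, 30.0), (0.605, -743.0), (0.608, -748.8), (0.611, -356.7), (0.614, 34.2), (0.617, 32.0), (0.62, 30.3), (0.623, 29.0), (0.626, 30.6), (0.629, 18.1), (0.632, 15.0), (0.635, 6.2), (0.638, 0.3), (0.641, -0.5), (0.644, -0.5), (0.647, 0.0), (0.65, -0.9), (0.653, -371.4), (0.656, 0.6), (0.659, 0.6), (0.662, -0.0)]
scene -0.22 [(0.53, 37.1), (0.533, 35.6), (0.536, 36.2), (0.539, 34.6), (0.542, 32.5), (0.545, 32.2), (0.548, 30.8), (0.551, 31.9), (0.554, 33.3), (0.557, 36.1), (0.56, 35.8), (0.563, 33.8), (0.566, 33.0), (0.569, 31.2), (0.572, 31.1), (0.575, 31.0), (0.578, 32.2), (0.581, 31.4), (0.584, -746.8), (0.587, 30.8), (0.59, 30.9), (0.593, 28.9), (0.596, 27.8), (0.599, 29.1), (0.602, 30.0), (0.605, -746.5), (0.608, 
[... 2847 characters left out ...]
.0, -0.1], [0.0, 0.0, -0.09], [0.0, 0.0, -0.1], [0.0, 0.0, -0.09]]}
{"offset": [[0.0, 0.0, 1.6], [0.0, 0.0, 1.6], [0.0, 0.0, 1.6], [0.0, 0.0, 1.6], [0.0, 0.0, 1.6]], "twist": [[0.0, 0.0, 0.0], [0.0, 0.0, 0.0], [0.0, 0.0, 0.0], [0.0, 0.0, 0.0], [0.0, 0.0, 0.0]]}
flip
{"offset": [[-4.9, -1.7, 0.4], [-5.0, -0.9, 0.4], [-5.0, -0.2, 0.4], [-5.0, 0.6, 0.4], [-5.0, 1.4, 0.4]], "twist": [[0.0, 0.0, 0.15], [0.0, 0.0, 0.15], [0.0, 0.0, 0.15], [0.0, 0.0, 0.15], [0.0, 0.0, 0.15]]}
{"offset": [[-4.8, 2.1, 0.4], [-4.4, 2.8, 0.4], [-4.0, 3.5, 0.4], [-3.4, 4.0, 0.5], [-2.8, 4.6, 0.4]], "twist": [[0.0, 0.0, 0.15], [0.0, 0.0, 0.15], [0.0, 0.0, 0.15], [0.0, 0.0, 0.15], [0.0, 0.0, 0.15]]}
[0.5804 0.2212 0.2123]
```

move_arm(offset=[[-4.9,-1.7,0.4],[-4.7,-2.1,0.4],[-4.5,-2.5,0.4],[-4.3,-2.9,0.4],[-4.0,-3.3,0.4]], twist=[[0,0,-0.09],[0,0,-0.09],[0,0,-0.09],[0,0,-0.09],[0,0,-0.1]], grip=[0,0,0,0,0], force=30)

```text
time: 2.4
ee_pos: [0.3638, 0.379, 0.2341]
tcp_rot: [180.0, 0.0, -170.4]
wrist_force: [0.5, 1.2, -0.4]
opening: 0.0123
grasp_force: 0.0
```

```bash
python3 - <<'E'
from h import *
p,M,o=cur(); print(o['q'],p,o['tcp_rot'],o['wrist_force'],o['opening'])
plan([(binp(.031,0,.200,0),binR(0,1),6)])
E
```

```text
[4.61686488e+01 1.18234495e+00 3.97844718e+00 9.27610130e+01
 4.44301633e-04 3.65243232e+01] [0.36381593 0.37897137 0.23407566] [ 1.79978759e+02  2.79333960e-02 -1.70355679e+02] [ 0.53624669  1.1816293  -0.44810739] 0.012308997659984793
{"offset": [[-3.1, -3.2, 0.4], [-2.8, -3.4, 0.4], [-2.6, -3.7, 0.4], [-2.3, -3.8, 0.3], [-1.9, -4.0, 0.4]], "twist": [[0.0, 0.0, -0.08], [0.0, 0.0, -0.08], [0.0, 0.0, -0.08], [0.0, 0.0, -0.08], [0.0, 0.0, -0.07]]}
{"offset": [[-1.7, -4.2, 0.3]], "twist": [[0.0, 0.0, -0.08]]}
```

move_arm(offset=[[-3.6,-3.7,0.4],[-3.3,-4.0,0.4],[-2.9,-4.3,0.4],[-2.5,-4.6,0.5],[-2.0,-4.8,0.4]], twist=[[0,0,-0.09],[0,0,-0.1],[0,0,-0.09],[0,0,-0.1],[0,0,-0.09]], grip=[0,0,0,0,0])

```text
time: 2.9
ee_pos: [0.5655, 0.2321, 0.2137]
tcp_rot: [-180.0, 0.0, -143.4]
wrist_force: [0.5, 1.7, 0.3]
opening: -0.0001
grasp_force: 0.0
```

move_arm(offset=[[0,0,0],[0,0,0]], twist=[[0,0,0],[0,0,0]], grip=[0,0])

```text
time: 3.1
ee_pos: [0.5645, 0.2328, 0.2131]
tcp_rot: [180.0, -0.1, -143.8]
wrist_force: [-0.4, 0.2, 0.3]
opening: 0.0003
grasp_force: 0.0
```

```bash
python3 - <<'E'
from h import *
p,M,o=cur(); print(o['q'].round(1),p,o['tcp_rot'],o['wrist_force'],o['opening'])
print(binp(.031,0,.2,0))
s=plan([(binp(.031,0,.120,0),binR(0,1),5)])
n=22; way=[(binp(.019,0,.120,0),binR(0),2)]+[(binp(.019,0,.120,t),binR(t),1) for t in np.linspace(0,.80,n+1)[1:]]
plan(way,s)
E
```

```text
[ 22.4  12.9  14.5  91.7   0.  -13.8] [0.5645216  0.23276842 0.2131411 ] [ 1.79971365e+02 -6.91814334e-02 -1.43818794e+02] [-0.37125514  0.21417558  0.33351994] 0.00032924360457287186
[0.57998233 0.22154032 0.212     ]
{"offset": [[-0.1, -0.4, 1.6], [-0.1, -0.4, 1.6], [-0.1, -0.3, 1.6], [-0.1, -0.4, 1.7], [-0.2, -0.3, 1.6]], "twist": [[0.0, 0.0, 0.0], [0.0, 0.0, 0.0], [0.0, 0.0, 0.0], [0.0, 0.0, 0.0], [0.0, 0.0, -0.01]]}
{"offset": [[0.6, 0.0, 0.0], [0.6, 0.0, 0.0], [0.4, 0.0, 0.0], [0.5, 0.0, -0.1], [0.4, 0.0, -0.1]], "twist": [[0.0, 0.0, 0.0], [0.0, 0.0, 0.0], [0.0, -0.04, 0.0], [0.0, -0.03, 0.0], [0.0, -0.04, 0.0]]}
{"offset": [[0.5, 0.0, 0.0], [0.4, 0.0, -0.1], [0.4, 0.0, -0.1], [0.5, 0.0, 0.0], [0.4, 0.0, -0.1]], "twist": [[0.0, -0.04, 0.0], [0.0, -0.03, 0.0], [0.0, -0.04, 0.0], [0.0, -0.04, 0.0], [0.0, -0.03, 0.0]]}
{"offset": [[0.4, 0.0, 0.0], [0.5, 0.0, -0.1], [0.4, 0.0, -0.1], [0.5, 0.0, 0.0], [0.4, 0.0, -0.1]], "twist": [[0.0, -0.04, 0.0], [0.0, -0.03, 0.0], [0.0, -0.04, 0.0], [0.0, -0.04, 0.0], [0.0, -0.03, 0.0]]}
{"offset": [[0.4, 0.0, 0.0], [0.5, 0.0, -0.1], [0.4, 0.0, -0.1], [0.4, 0.0, 0.0], [0.5, 0.0, -0.1]], "twist": [[0.0, -0.04, 0.0], [0.0, -0.04, 0.0], [0.0, -0.03, 0.0], [0.0, -0.04, 0.0], [0.0, -0.04, 0.0]]}
{"offset": [[0.4, 0.0, 0.0], [0.5, 0.0, -0.1], [0.4, 0.0, -0.1], [0.4, 0.0, 0.0]], "twist": [[0.0, -0.03, 0.0], [0.0, -0.04, 0.0], [0.0, -0.03, 0.0], [0.0, -0.04, 0.0]]}
```

move_arm(offset=[[-0.1,-0.4,1.6],[-0.1,-0.4,1.6],[-0.1,-0.3,1.6],[-0.1,-0.4,1.7],[-0.2,-0.3,1.6]], twist=[[0,0,0],[0,0,0],[0,0,0],[0,0,0],[0,0,-0.01]], grip=[0,0,0,0,0])

```text
time: 3.6
ee_pos: [0.5787, 0.2238, 0.1327]
tcp_rot: [180.0, 0.0, -143.0]
wrist_force: [1.1, 0.2, -1.2]
opening: -0.0001
grasp_force: 0.0
```

move_arm(offset=[[0.6,0,0],[0.6,0,0],[0.4,0,0],[0.5,0,-0.1],[0.4,0,-0.1]], twist=[[0,0,0],[0,0,0],[0,-0.04,0],[0,-0.03,0],[0,-0.04,0]], grip=[0,0,0,0,0])

```text
time: 4.1
ee_pos: [0.5599, 0.2086, 0.1358]
tcp_rot: [-180.0, 6.6, -143.1]
wrist_force: [4.8, 5.3, -5.0]
opening: -0.0
grasp_force: 3.4
```

move_arm(offset=[[0.5,0,0],[0.4,0,-0.1],[0.4,0,-0.1],[0.5,0,0],[0.4,0,-0.1]], twist=[[0,-0.04,0],[0,-0.03,0],[0,-0.04,0],[0,-0.04,0],[0,-0.03,0]], grip=[0,0,0,0,0])

```text
time: 4.6
ee_pos: [0.5422, 0.1952, 0.1358]
tcp_rot: [-180.0, 17.0, -143.0]
wrist_force: [5.5, 5.7, -2.5]
opening: -0.0004
grasp_force: 3.3
```

move_arm(offset=[[0.4,0,0],[0.5,0,-0.1],[0.4,0,-0.1],[0.5,0,0],[0.4,0,-0.1]], twist=[[0,-0.04,0],[0,-0.03,0],[0,-0.04,0],[0,-0.04,0],[0,-0.03,0]], grip=[0,0,0,0,0])

```text
time: 5.1
ee_pos: [0.5249, 0.1823, 0.1312]
tcp_rot: [-179.9, 27.3, -143.0]
wrist_force: [4.3, 5.2, 0.1]
opening: -0.0
grasp_force: 3.0
```

move_arm(offset=[[0.4,0,0],[0.5,0,-0.1],[0.4,0,-0.1],[0.4,0,0],[0.5,0,-0.1]], twist=[[0,-0.04,0],[0,-0.04,0],[0,-0.03,0],[0,-0.04,0],[0,-0.04,0]], grip=[0,0,0,0,0])

```text
time: 5.6
ee_pos: [0.5089, 0.1702, 0.1229]
tcp_rot: [-179.9, 38.2, -142.9]
wrist_force: [3.8, 4.3, 2.6]
opening: 0.0002
grasp_force: 2.8
```

move_arm(offset=[[0.4,0,0],[0.5,0,-0.1],[0.4,0,-0.1],[0.4,0,0]], twist=[[0,-0.03,0],[0,-0.04,0],[0,-0.03,0],[0,-0.04,0]], grip=[0,0,0,0])

```text
time: 6.0
ee_pos: [0.4975, 0.1614, 0.1135]
tcp_rot: [-179.8, 46.2, -142.9]
wrist_force: [0.2, 1.2, 7.0]
opening: 0.0
grasp_force: 2.8
```

```bash
python3 - <<'E'
from h import *
p,M,o=cur(); print(o['q'].round(1),p,o['tcp_rot'],o['wrist_force'],o['opening'])
t=np.arccos(-M[2,2]); d=p-H; print('theta tool',t,'bin coords',[d@(np.cos(t)*U+np.sin(t)*Z),d@V,d@(-np.sin(t)*U+np.cos(t)*Z)])
p=viewer.camera('top'); save(p,'tip.png')
for n in ('round_mount_mid','square_mount_mid','bin_rail'):
    for d in finder.pinpoint(p,n)[:2]: print(n,d['p'],d['position'],at_z(p,d['position'],.0876 if 'mount' in n else .094))
    
P,ok,C=cloud(p); D=P-H; u,v,z=D@U,D@V,D[:,2]
# floor of bin: z = x tan-like; look at slice front v in -100..-80
m=ok&(abs(v)<.125)&(u>0)&(u<.07)&(z>0)&(z<.15)
for a in np.arange(-.12,.121,.02):
    k=m&(abs(v-a)<.01); print(round(a,2),[(round(b,3),round(float(np.median(z[k&(abs(u-b)<.003)])),3)) for b in np.arange(.003,.07,.006) if (k&(abs(u-b)<.003)).any()])
# rail
m=ok&(abs(v)<.125)&(u<-.05)&(u>-.14); i=m&(z>.05)
print('rail',np.percentile(u[i],[2,50,98]),np.percentile(z[i],[2,50,98]))
E
```

```text
[  7.8 -38.4 -52.1  34.   20.5 -21.2] [0.49748802 0.16135077 0.1135056 ] [-179.83536251   46.23745128 -142.89393666] [0.19383169 1.21703694 6.97759018] 3.4890775760910404e-05
theta tool 0.8069997164171914 bin coords [np.float64(0.02412038879147049), np.float64(0.0006857150802410165), np.float64(0.12156907914678512)]
round_mount_mid 0.78 [151.7, 262.0] [0.5253629  0.42831066 0.0876    ]
round_mount_mid 0.51 [219.1, 250.9] [0.55110858 0.28287872 0.0876    ]
square_mount_mid 0.83 [151.2, 215.9] [0.62927176 0.43709749 0.0876    ]
square_mount_mid 0.53 [240.7, 231.1] [0.59632055 0.23702896 0.0876    ]
bin_rail 0.56 [276.4, 279.2] [0.48841347 0.15442963 0.094     ]
-0.12 [(np.float64(0.003), 0.034), (np.float64(0.009), 0.028), (np.float64(0.015), 0.048), (np.float64(0.021), 0.035), (np.float64(0.027), 0.062), (np.float64(0.033), 0.088), (np.float64(0.039), 0.076), (np.float64(0.045), 0.09), (np.float64(0.051), 0.092), (np.float64(0.057), 0.107), (np.float64(0.063), 0.105), (np.float64(0.069), 0.101)]
-0.1 [(np.float64(0.003), 0.012), (np.float64(0.009), 0.018), (np.float64(0.015), 0.023), 
[... 3365 characters left out ...]
8), (np.float64(0.015), 0.024), (np.float64(0.021), 0.03), (np.float64(0.027), 0.061), (np.float64(0.033), 0.059), (np.float64(0.039), 0.053), (np.float64(0.045), 0.058), (np.float64(0.051), 0.063), (np.float64(0.057), 0.068), (np.float64(0.063), 0.103), (np.float64(0.069), 0.1)]
0.12 [(np.float64(0.003), 0.022), (np.float64(0.009), 0.037), (np.float64(0.015), 0.029), (np.float64(0.021), 0.053), (np.float64(0.027), 0.063), (np.float64(0.033), 0.082), (np.float64(0.039), 0.077), (np.float64(0.045), 0.094), (np.float64(0.051), 0.075), (np.float64(0.057), 0.106), (np.float64(0.063), 0.103), (np.float64(0.069), 0.101)]
rail [-0.13703403 -0.0840798  -0.0513853 ] [0.06043076 0.09543023 0.21080142]
```

```bash
python3 - <<'E'
from h import *
th=.805
p=viewer.camera('top')
P,ok,C=cloud(p); D=P-H; u,v,z=D@U,D@V,D[:,2]; c,s=np.cos(th),np.sin(th)
bx,bz=u*c+z*s,-u*s+z*c
m=ok&(abs(v)<.119)&(bx>.06)&(bx<.112)&(bz>.028)&(bz<.042)
for a,b in((.035,.11),(-.033,.033),(-.11,-.035)):
    k=m&(v>a)&(v<b); print(k.sum(),'x',np.percentile(bx[k],[1,50,99]).round(4),'y',np.percentile(v[k],[1,50,99]).round(4),'z',np.median(bz[k]).round(4))
p0,M,o=cur(); print(o['time'],o['tcp_rot'])
Y=np.median(v[m&(v>.035)]); print('round y',Y)
Rt=binR(th)
q=plan([(binp(.040,0,.160,th),Rt,3),(binp(.084,.068,.13,th),Rt,4),(binp(.084,.068,.065,th),Rt,3)])
E
```

```text
199 x [0.0634 0.085  0.1013] y [0.0465 0.0638 0.0805] z 0.0344
212 x [0.0628 0.0876 0.1038] y [-0.0262  0.002   0.0218] z 0.0343
75 x [0.0635 0.078  0.088 ] y [-0.0991 -0.0642 -0.0492] z 0.0343
6.25 [-179.91133684   45.9199761  -143.02114194]
round y 0.06409112937195297
{"offset": [[-0.6, 0.0, -1.3], [-0.6, 0.0, -1.3], [-0.6, 0.0, -1.3], [-1.1, 1.7, 0.7], [-1.1, 1.7, 0.8]], "twist": [[0.0, 0.0, 0.0], [0.0, 0.0, 0.0], [0.0, 0.0, 0.01], [0.0, 0.0, 0.0], [0.0, 0.0, 0.0]]}
{"offset": [[-1.1, 1.7, 0.7], [-1.1, 1.7, 0.8], [0.0, 0.0, 2.2], [0.0, 0.0, 2.1], [0.0, -0.1, 2.2]], "twist": [[0.0, 0.0, 0.0], [0.0, 0.0, 0.0], [0.0, 0.0, 0.0], [0.0, 0.0, 0.0], [0.0, 0.0, 0.0]]}
```

```bash
python3 - <<'E'
import cv2
a=cv2.imread('pics/tip.png'); cv2.imwrite('pics/tipc.png',cv2.resize(a[150:310,150:330],None,fx=3.5,fy=3.5,interpolation=3))
E
```

```text
(no output)
```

View pics/tipc.png

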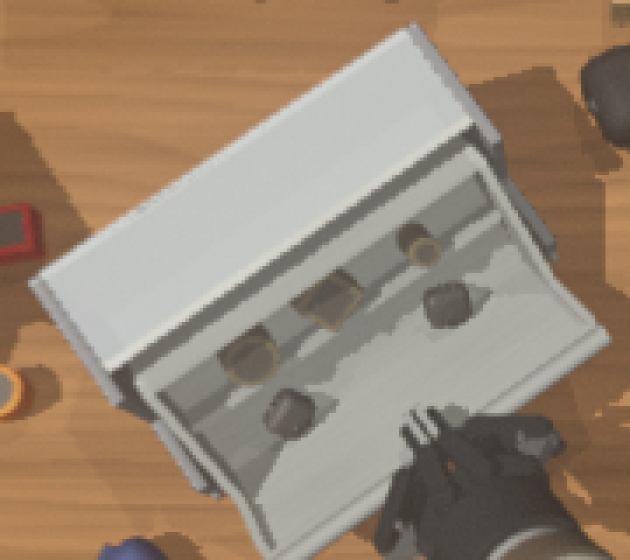

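move_arm(offset=[[-0.6,0,-1.3],[-0.6,0,-1.3],[-0.6,0,-1.3],[-1.1,1.6,0.7],[-1.1,1.6,0.8]], twist=[[0,0,0],[0,0,0],[0,0,0.01],[0,0,0],[0,0,0]], grip=[0,0,0.55,0.55,0.55])

```text
time: 6.75
ee_pos: [0.4866, 0.1925, 0.1563]
tcp_rot: [179.4, 45.8, -144.0]
wrist_force: [0.2, 0.6, -0.1]
opening: 0.0432
grasp_force: 0.0
```

move_arm(offset=[[-1.1,1.6,0.7],[-1.1,1.6,0.8],[0,0,1.0],[0,0,0],[0,0,0]], twist=[[0,0,0],[0,0,0],[0,0,0],[0,0,0],[0,0,0]], grip=[0.55,0.55,0.55,0.55,0.55])

```text
time: 7.25
ee_pos: [0.4938, 0.2375, 0.1529]
tcp_rot: [179.4, 45.7, -143.9]
wrist_force: [-0.8, 0.2, 0.2]
opening: 0.0471
grasp_force: 0.0
```

```bash
python3 - <<'E'
from h import *
th=.805; Rt=binR(th)
p,M,o=cur(); d=p-H; c,s=np.cos(th),np.sin(th); print([d@(c*U+s*Z),d@V,d@(-s*U+c*Z)],o['opening'],o['wrist_force'],o['q'].round(0),o['time'])
plan([(binp(.084,.064,.085,th),Rt,2),(binp(.084,.064,.037,th),Rt,5)])
E
```

```text
[np.float64(0.08160177011292553), np.float64(0.06410736348346507), np.float64(0.1184001435531257)] 0.04709312012092374 [-0.78129578  0.22919564  0.22240383] [ 20. -37. -47.  35.  12. -11.] 7.25
{"offset": [[-0.1, 0.0, 1.7], [-0.2, 0.0, 1.6], [0.0, 0.0, 1.0], [0.0, 0.0, 1.0], [0.0, 0.0, 0.9]], "twist": [[0.0, 0.0, 0.0], [0.01, -0.01, -0.01], [0.0, 0.0, 0.0], [0.0, 0.0, 0.0], [0.0, 0.0, 0.0]]}
{"offset": [[0.0, 0.0, 1.0], [0.0, 0.0, 0.9]], "twist": [[0.0, 0.0, 0.0], [0.0, 0.0, 0.0]]}
```

move_arm(offset=[[-0.1,0,1.7],[-0.2,0,1.6],[0,0,1.0],[0,0,1.0],[0,0,0]], twist=[[0,0,0],[0.01,-0.01,-0.01],[0,0,0],[0,0,0],[0,0,0]], grip=[0.55,0.55,0.55,0.55,0.55])

```text
time: 7.75
ee_pos: [0.5264, 0.2618, 0.1181]
tcp_rot: [-179.5, 46.3, -143.2]
wrist_force: [-0.5, -0.9, 0.8]
opening: 0.047
grasp_force: 0.0
```

move_arm(offset=[[0,0,0.9],[0,0,1.0],[0,0,0.9],[0,0,0]], twist=[[0,0,0],[0,0,0],[0,0,0],[0,0,0]], grip=[0.55,0.55,0.55,0.55])

```text
time: 8.15
ee_pos: [0.5427, 0.2742, 0.0985]
tcp_rot: [-179.5, 46.3, -143.1]
wrist_force: [0.3, -0.2, -0.6]
opening: 0.0467
grasp_force: 0.0
```

move_arm(offset=[[0,0,0],[0,0,0],[0,0,0],[0,0,0],[0,0,0]], twist=[[0,0,0],[0,0,0],[0,0,0],[0,0,0],[0,0,0]], grip=[0.3,0.3,0.3,0.3,0.3], force=40)

```text
time: 8.65
ee_pos: [0.5428, 0.274, 0.1004]
tcp_rot: [-179.4, 46.4, -143.1]
wrist_force: [0.3, -0.4, -0.9]
opening: 0.0344
grasp_force: 39.8
```

```bash
python3 - <<'E'
from h import *
th=.805; Rt=binR(th)
p,M,o=cur(); d=p-H; c,s=np.cos(th),np.sin(th); print([d@(c*U+s*Z),d@V,d@(-s*U+c*Z)],o['opening'],o['grasp_force'],o['wrist_force'],o['tcp_rot'],o['time'])
E
```

```text
[np.float64(0.08608563712448603), np.float64(0.06429062277346387), np.float64(0.038000561595721634)] 0.03439806946748213 39.783541560173035 [ 0.27936713 -0.37781143 -0.90123399] [-179.41136775   46.42611425 -143.08328908] 8.65
```

```bash
cat >> h.py <<'E'
ay=np.radians(178.7); YB=np.array([np.cos(ay),np.sin(ay),0]); RB=np.c_[np.cross(YB,-Z),YB,-Z]
E
python3 - <<'E'
from h import *
p,M,o=cur(); th=.805; c,s=np.cos(th),np.sin(th); bz=-s*U+c*Z
a=p+.10*bz
T=np.array([.587,-.154,.15])
print(a)
q=plan([(a,M,5),(np.array([.50,.17,.27]),R.from_matrix(M).as_matrix(),3),(np.array([.56,-.10,.25]),RB,14),(T,RB,3)])
print(q)
E
```

```text
[0.48482121 0.2311025  0.1697029 ]
{"offset": [[0.0, 0.0, -2.0], [0.0, 0.0, -2.0], [0.0, 0.0, -2.0], [0.0, 0.0, -2.0], [-0.1, -0.1, -2.0]], "twist": [[0.0, 0.0, 0.0], [0.0, 0.0, 0.0], [0.0, 0.0, 0.0], [0.0, 0.0, 0.0], [0.0, 0.0, 0.0]]}
{"offset": [[-1.8, -1.9, -2.9], [-1.9, -2.0, -2.9], [-1.8, -1.9, -2.8], [0.7, -1.8, -0.5], [0.8, -1.7, -0.5]], "twist": [[0.0, 0.0, 0.0], [0.0, 0.0, 0.0], [0.0, 0.0, 0.0], [-0.03, 0.05, -0.06], [-0.03, 0.05, -0.06]]}
{"offset": [[0.9, -1.7, -0.5], [1.0, -1.6, -0.5], [1.2, -1.5, -0.5], [1.3, -1.4, -0.5], [1.4, -1.4, -0.4]], "twist": [[-0.03, 0.05, -0.06], [-0.03, 0.05, -0.06], [-0.03, 0.06, -0.06], [-0.03, 0.06, -0.06], [-0.02, 0.05, -0.06]]}
{"offset": [[1.5, -1.3, -0.4], [1.6, -1.2, -0.3], [1.7, -1.0, -0.3], [1.7, -0.9, -0.2], [1.8, -0.8, -0.1]], "twist": [[-0.03, 0.06, -0.06], [-0.02, 0.05, -0.06], [-0.03, 0.06, -0.06], [-0.02, 0.05, -0.06], [-0.03, 0.06, -0.06]]}
{"offset": [[1.8, -0.8, 0.0], [1.9, -0.6, 0.0], [1.8, -0.9, 3.4], [1.8, -1.0, 3.3], [1.7, -0.9, 3.4]], "twist": [[-0.02, 0.05, -0.06], [-0.03, 0.06, -0.07], [0.0, 0.0, 0.0], [0.0, 0.0, 0.0], [0.0, 0.0, 0.0]]}
(array([ 0.58654045, -0.1538966 ,  0.14950622]), array([[-0.02116949, -0.99977127, -0.00304377],
       [-0.99977111,  0.02117872, -0.00303012],
       [ 0.00309389,  0.00297893, -0.99999078]]))
```

move_arm(offset=[[0,0,-2.0],[0,0,-2.0],[0,0,-2.0],[0,0,-2.0],[-0.1,-0.1,-2.0]], twist=[[0,0,0],[0,0,0],[0,0,0],[0,0,0],[0,0,0]], grip=[0.3,0.3,0.3,0.3,0.3])

```text
time: 9.15
ee_pos: [0.4847, 0.2306, 0.1704]
tcp_rot: [-179.4, 46.4, -143.1]
wrist_force: [0.6, -0.3, -0.2]
opening: 0.0344
grasp_force: 40.7
```

move_arm(offset=[[-1.8,-1.9,-2.9],[-1.9,-2.0,-2.9],[-1.8,-1.9,-2.8],[0.7,-1.8,-0.5],[0.8,-1.7,-0.5]], twist=[[0,0,0],[0,0,0],[0,0,0],[-0.03,0.05,-0.06],[-0.03,0.05,-0.06]], grip=[0.3,0.3,0.3,0.3,0.3])

```text
time: 9.65
ee_pos: [0.5079, 0.131, 0.2685]
tcp_rot: [-176.3, 40.5, -133.6]
wrist_force: [0.1, 0.8, -1.2]
opening: 0.0344
grasp_force: 40.9
```

move_arm(offset=[[0.9,-1.7,-0.5],[1.0,-1.6,-0.5],[1.2,-1.5,-0.5],[1.3,-1.4,-0.5],[1.4,-1.4,-0.4]], twist=[[-0.03,0.05,-0.06],[-0.03,0.05,-0.06],[-0.03,0.06,-0.06],[-0.03,0.06,-0.06],[-0.02,0.05,-0.06]], grip=[0.3,0.3,0.3,0.3,0.3])

```text
time: 10.15
ee_pos: [0.5297, 0.0343, 0.2599]
tcp_rot: [-174.5, 23.4, -115.0]
wrist_force: [0.4, -0.1, -0.1]
opening: 0.0343
grasp_force: 40.9
```

move_arm(offset=[[1.5,-1.3,-0.4],[1.6,-1.2,-0.3],[1.7,-1.0,-0.3],[1.7,-0.9,-0.2],[1.8,-0.8,-0.1]], twist=[[-0.03,0.06,-0.06],[-0.02,0.05,-0.06],[-0.03,0.06,-0.06],[-0.02,0.05,-0.06],[-0.03,0.06,-0.06]], grip=[0.3,0.3,0.3,0.3,0.3])

```text
time: 10.65
ee_pos: [0.5509, -0.0626, 0.253]
tcp_rot: [-177.7, 6.1, -98.4]
wrist_force: [0.8, 0.6, 0.2]
opening: 0.0342
grasp_force: 40.9
```

move_arm(offset=[[1.8,-0.8,0],[1.9,-0.6,0],[0,0,0],[0,0,0]], twist=[[-0.02,0.05,-0.06],[-0.03,0.06,-0.07],[0,0,0],[0,0,0]], grip=[0.3,0.3,0.3,0.3])

```text
time: 11.05
ee_pos: [0.5602, -0.0995, 0.25]
tcp_rot: [179.8, -0.1, -91.3]
wrist_force: [0.4, -0.1, -0.8]
opening: 0.0344
grasp_force: 40.9
```

```bash
python3 - <<'E'
from h import *
p,M,o=cur(); print(p,o['q'].round(0),o['opening'],o['grasp_force'],o['wrist_force'],o['tcp_rot'],o['time'])
print(p); T=np.array([.587,-.154,.14]); plan([(T,RB,5)],tdec=3)
c=viewer.camera('scene'); save(c,'carry.png'); a=cv2.imread('pics/carry.png')[90:330,60:420]; cv2.imwrite('pics/carryc.png',cv2.resize(a,None,fx=2.2,fy=2.2,interpolation=3))
E
```

```text
[ 0.56019833 -0.09951711  0.2499634 ] [-10.   8.  13.  95.  -0. -99.] 0.03437501095132214 40.88617980480194 [ 0.39244594 -0.0947871  -0.76328883] [ 1.79825763e+02 -8.76763510e-02 -9.13194090e+01] 11.05
[ 0.56019833 -0.09951711  0.2499634 ]
{"offset": [[1.1, -0.6, 2.2], [1.1, -0.6, 2.2], [1.1, -0.5, 2.2], [1.0, -0.6, 2.2], [1.1, -0.5, 2.2]], "twist": [[0.001, 0.0, 0.0], [0.001, 0.0, 0.0], [0.0, -0.001, 0.0], [0.001, 0.0, 0.0], [0.0, -0.001, 0.0]]}
```

View pics/carryc.png

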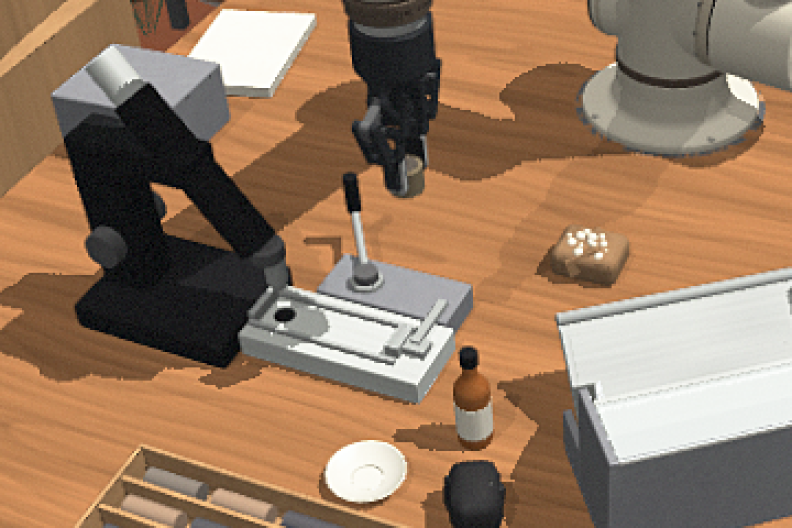

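```bash
python3 - <<'E'
from h import *
p0,M,o=cur()
c=viewer.camera('scene')
P,ok,C=cloud(c); L=(P-p0)@M
k=ok&(np.abs(L[:,:2]).max(1)<.04)&(L[:,2]>-.01)&(L[:,2]<.06)
for a in np.arange(-.01,.05,.004):
    q=k&(abs(L[:,2]-a)<.002)
    if q.sum()>3: print(round(a,3),q.sum(),'x',L[q,0].min().round(4),L[q,0].max().round(4),'y',L[q,1].min().round(4),L[q,1].max().round(4),C[q].mean(0).round(0))
for d in finder.pinpoint(c,'round_mount_mid'): print(d, (at_z(c,d['position'],.232)-p0)@M)
E
```

```text
-0.01 17 x -0.0122 0.0073 y -0.0325 0.0209 [52. 52. 51.]
-0.006 36 x -0.0121 0.0077 y -0.0345 0.0196 [44. 42. 42.]
-0.002 29 x -0.0108 0.0092 y -0.0332 0.0224 [47. 47. 47.]
0.002 58 x -0.0159 0.01 y -0.0315 0.0211 [87. 80. 71.]
0.006 61 x -0.0164 0.0065 y -0.0337 0.0217 [92. 85. 73.]
0.01 29 x -0.0165 0.0081 y -0.0329 0.0226 [70. 66. 59.]
0.014 31 x -0.0159 0.0074 y -0.0312 0.0196 [87. 82. 74.]
0.018 23 x -0.0164 0.0076 y -0.0269 0.0287 [94. 83. 68.]
0.022 15 x -0.0172 0.0045 y -0.0229 0.0024 [84. 77. 64.]
0.026 17 x -0.0169 0.0044 y -0.02 0.0024 [82. 73. 57.]
0.03 14 x -0.0142 0.0114 y -0.0204 -0.001 [125.  94.  65.]
{'position': [493.3, 298.1], 'p': 0.6} [-0.54921755 -0.1747743   0.01692497]
{'position': [246.7, 166.7], 'p': 0.5} [0.00204905 0.01274913 0.01829418]
```

move_arm(offset=[[1.1,-0.5,2.2],[1.1,-0.6,2.2],[1.1,-0.5,2.2],[1.0,-0.5,2.2],[1.1,-0.5,2.2]], twist=[[0,0,0],[0,0,0],[0,0,0],[0,0,0],[0,0,0]], grip=[0.3,0.3,0.3,0.3,0.3])

```text
time: 11.7
ee_pos: [0.5845, -0.1548, 0.14]
tcp_rot: [179.9, -0.2, -91.2]
wrist_force: [-0.1, -0.6, -0.2]
opening: 0.0342
grasp_force: 40.9
```

move_arm(offset=[[0,0,2.0],[0,0,2.0],[0,0,2.0],[0,0,0],[0,0,0]], twist=[[0,0,0],[0,0,0],[0,0,0],[0,0,0],[0,0,0]], grip=[0.3,0.3,0.3,0.3,0.3])

```text
time: 12.2
ee_pos: [0.5842, -0.1547, 0.081]
tcp_rot: [179.8, -0.2, -91.2]
wrist_force: [-0.2, -0.2, 0.2]
opening: 0.0343
grasp_force: 40.9
```

```bash
python3 - <<'E'
from h import *
p,M,o=cur(); print(p,o['wrist_force'],o['tcp_rot'],o['time'])
T=np.array([.586,-.154,.0615]); plan([(T,RB,5)],tdec=3)
E
```

```text
[ 0.58418843 -0.15472468  0.0810275 ] [-0.23475715 -0.23129505  0.24337907] [ 1.79833836e+02 -1.64455017e-01 -9.12218628e+01] 12.2
{"offset": [[0.0, 0.0, 0.4], [0.0, 0.0, 0.4], [0.0, -0.1, 0.4], [0.0, 0.0, 0.4], [-0.1, -0.1, 0.4]], "twist": [[0.001, -0.001, 0.0], [0.0, 0.0, 0.0], [0.001, -0.001, 0.0], [0.0, 0.0, 0.001], [0.001, -0.001, 0.0]]}
```

move_arm(offset=[[0,-0.1,0.5],[0,0,0.5],[0,0,0.3],[0,0,0.3],[0,0,0.2]], twist=[[0,0,0],[0,0,0],[0,0,0],[0,0,0],[0,0,0]], grip=[0.3,0.3,0.3,0.3,0.3])

```text
time: 12.7
ee_pos: [0.5853, -0.1552, 0.0624]
tcp_rot: [179.8, -0.2, -91.2]
wrist_force: [-6.7, -0.1, 16.9]
opening: 0.0345
grasp_force: 42.6
```

move_arm(offset=[[0,0,0.1],[0,0,0]], twist=[[0,0,0],[0,0,0]], grip=[0.3,0.3])

```text
time: 12.9
ee_pos: [0.5852, -0.1552, 0.0625]
tcp_rot: [179.8, -0.2, -91.2]
wrist_force: [-4.6, 0.0, 8.3]
opening: 0.034
grasp_force: 41.7
```

move_arm(offset=[[0,0,-0.1],[0,0,0],[0,0,0],[0,0,0],[0,0,0]], twist=[[0,0,0],[0,0,0],[0,0,0],[0,0,0],[0,0,0]], grip=[0.45,0.5,0.55,0.6,0.6])

```text
time: 13.4
ee_pos: [0.5852, -0.1551, 0.0621]
tcp_rot: [179.8, -0.2, -91.2]
wrist_force: [-0.5, -0.1, 0.3]
opening: 0.0514
grasp_force: 0.0
```

move_arm(offset=[[0,0,-1.0],[0,0,-2.0],[0,0,-3.0],[0,0,-3.0],[0,0,-3.0]], twist=[[0,0,0],[0,0,0],[0,0,0],[0,0,0],[0,0,0]], grip=[0.6,0.6,0.6,0.6,0.6])

```text
time: 13.9
ee_pos: [0.5856, -0.1547, 0.1843]
tcp_rot: [179.8, -0.2, -91.2]
wrist_force: [1.0, 0.4, -0.1]
opening: 0.051
grasp_force: 0.0
```

move_arm(offset=[[0,4.0,0],[0,5.0,0],[0,5.0,0],[0,3.0,0],[0,0,0]], twist=[[0,0,0],[0,0,0],[0,0,0],[0,0,0],[0,0,0]], grip=[0.6,0.6,0.6,0.6,0.6])

```text
time: 14.4
ee_pos: [0.4131, -0.1511, 0.1845]
tcp_rot: [179.9, -0.2, -91.3]
wrist_force: [1.4, -0.1, 1.1]
opening: 0.051
grasp_force: 0.0
```

```bash
python3 - <<'E'
from h import *
p,M,o=cur(); print(p,o['tcp_rot'],o['time'])
for n in('top','scene'):
    c=viewer.camera(n); save(c,n+'bay.png')
    P,ok,C=cloud(c); x,y,z=P.T
    k=ok&(x>.55)&(x<.63)&(y>-.20)&(y<-.128)&(z>.052)&(z<.065)
    print(n,k.sum(),'mount top',P[k].min(0) if k.any() else 0,P[k].max(0) if k.any() else 0)
    k=ok&(x>.37)&(x<.45)&(y>-.31)&(y<-.2)&(z>.088)&(z<.1); print('knob top',P[k].min(0),P[k].max(0),np.median(P[k],0)) if k.any() else 0
    for t,h in(('lever_knob',.074),('lever_pivot',.074)):
        for d in finder.pinpoint(c,t)[:1]: print(t,d['p'],d['position'],at_z(c,d['position'],h))
a=cv2.imread('pics/topbay.png'); cv2.imwrite('pics/topbayc.png',cv2.resize(a[200:340,340:500],None,fx=4,fy=4,interpolation=3))
E
```

```text
[ 0.41309122 -0.15105537  0.18447262] [179.89482699  -0.22547668 -91.27355356] 14.4
top 187 mount top [ 0.56622617 -0.17247216  0.05327223] [ 0.59944079 -0.13911744  0.06312221]
lever_knob 0.15 [343.7, 216.6] [0.63526126 0.00549361 0.074     ]
scene 158 mount top [ 0.56638304 -0.17632672  0.05244831] [ 0.605148   -0.13940415  0.06425064]
knob top [ 0.40632399 -0.26437316  0.08825381] [ 0.42613984 -0.25010833  0.09793138] [ 0.41769521 -0.25610742  0.09519004]
lever_knob 0.71 [222.2, 179.9] [ 0.42196095 -0.24633507  0.074     ]
lever_pivot 0.65 [225.4, 205.2] [ 0.50996536 -0.19159448  0.074     ]
```

View pics/topbayc.png

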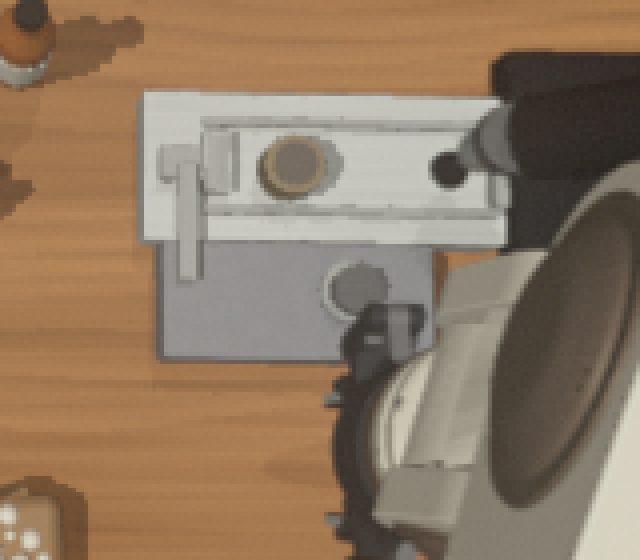

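```bash
cat >> h.py <<'E'
PV=np.array([.511,-.191,.077]); F0=np.radians(213.8)
def knob(t,z=.077,r=.12):
    f=F0-t; y=f-np.pi/2; Y=np.array([np.cos(y),np.sin(y),0])
    return np.array([PV[0]+r*np.cos(f),PV[1]+r*np.sin(f),z]),np.c_[np.cross(Y,-Z),Y,-Z]
E
python3 - <<'E'
from h import *
print(cur()[2]['q'].round(0), knob(0)[0])
plan([(*knob(0,.15),8),(*knob(0),5)])
E
```

```text
[ -20.  -10.  -13.   88.   -0. -109.] [ 0.41128186 -0.25775547  0.077     ]
{"offset": [[1.3, 0.0, 0.4], [1.3, -0.1, 0.4], [1.3, -0.3, 0.4], [1.3, -0.4, 0.4], [1.2, -0.6, 0.4]], "twist": [[0.0, 0.0, 0.12], [0.0, 0.0, 0.12], [0.0, 0.0, 0.12], [0.0, 0.0, 0.12], [0.0, 0.0, 0.12]]}
{"offset": [[1.1, -0.7, 0.4], [1.0, -0.9, 0.5], [1.0, -1.0, 0.4], [0.0, 0.0, 1.5], [0.0, 0.0, 1.5]], "twist": [[0.0, 0.0, 0.12], [0.0, 0.0, 0.12], [0.0, 0.0, 0.12], [0.0, 0.0, 0.0], [0.0, 0.0, 0.0]]}
{"offset": [[0.0, 0.0, 1.4], [0.0, 0.0, 1.5], [0.0, 0.0, 1.4]], "twist": [[0.0, 0.0, 0.0], [0.0, 0.0, 0.0], [0.0, 0.0, 0.0]]}
```

move_arm(offset=[[1.3,0,0.4],[1.3,-0.1,0.4],[1.3,-0.3,0.4],[1.3,-0.4,0.4],[1.2,-0.6,0.4]], twist=[[0,0,0.12],[0,0,0.12],[0,0,0.12],[0,0,0.12],[0,0,0.12]], grip=[0.7,0.7,0.7,0.7,0.7])

```text
time: 15.2
ee_pos: [0.413, -0.218, 0.1625]
tcp_rot: [179.9, -0.3, -125.8]
wrist_force: [0.0, 0.5, 0.6]
opening: 0.0596
grasp_force: 0.0
```

move_arm(offset=[[1.1,-0.7,0.4],[1.0,-0.9,0.5],[1.0,-1.0,0.4],[0,0,0],[0,0,0]], twist=[[0,0,0.12],[0,0,0.12],[0,0,0.12],[0,0,0],[0,0,0]], grip=[0.7,0.7,0.7,0.7,0.7])

```text
time: 15.7
ee_pos: [0.4107, -0.258, 0.1498]
tcp_rot: [180.0, -0.3, -146.1]
wrist_force: [0.1, -0.3, 0.0]
opening: 0.0599
grasp_force: 0.0
```

```bash
python3 - <<'E'
from h import *
p,M,o=cur(); print(p,o['tcp_rot'],o['q'].round(0),o['wrist_force'])
plan([(*knob(0),5)])
E
```

```text
[ 0.41074148 -0.2579667   0.14978386] [ 179.96837525   -0.2831226  -146.05230333] [-32.  -5. -11.  84.  -0. -66.] [ 0.11550497 -0.27583601  0.01953785]
{"offset": [[0.0, 0.0, 1.5], [0.0, 0.0, 1.4], [0.0, 0.0, 1.5], [0.0, 0.0, 1.4], [-0.1, 0.0, 1.5]], "twist": [[0.0, 0.0, 0.0], [0.0, 0.0, 0.0], [0.0, 0.0, 0.0], [0.0, 0.0, 0.0], [0.0, 0.0, 0.0]]}
```

move_arm(offset=[[0,0,1.5],[0,0,1.4],[0,0,1.5],[0,0,1.4],[-0.1,0,1.5]], twist=[[0,0,0],[0,0,0],[0,0,0],[0,0,0],[0,0,0]], grip=[0.7,0.7,0.7,0.7,0.7])

```text
time: 16.2
ee_pos: [0.4109, -0.2575, 0.0757]
tcp_rot: [-180.0, -0.3, -146.2]
wrist_force: [-0.0, 0.2, 0.2]
opening: 0.0594
grasp_force: 0.0
```

move_arm(offset=[[0,0,0],[0,0,0],[0,0,0],[0,0,0],[0,0,0]], twist=[[0,0,0],[0,0,0],[0,0,0],[0,0,0],[0,0,0]], grip=[0.4,0.3,0.2,0.1,0.1], force=35)

```text
time: 16.7
ee_pos: [0.4116, -0.2583, 0.0779]
tcp_rot: [-179.9, -0.2, -146.2]
wrist_force: [0.4, -2.4, 0.7]
opening: 0.0173
grasp_force: 34.4
```

move_arm(offset=[[0,0,0],[0,0,0],[0,0,0]], twist=[[0,0,0],[0,0,0],[0,0,0]], grip=[0.1,0.1,0.1])

```text
time: 17.0
ee_pos: [0.4115, -0.2581, 0.0779]
tcp_rot: [-179.9, -0.2, -146.2]
wrist_force: [0.9, -4.5, 5.6]
opening: 0.0171
grasp_force: 34.9
```

```bash
python3 - <<'E'
from h import *
p,M,o=cur(); print(p,o['tcp_rot'],o['q'].round(0),o['wrist_force'],o['opening'],o['grasp_force'])
s=(p,M); 
plan([(*knob(t),1) for t in np.linspace(0,1.22,31)[1:]],(knob(0)[0],knob(0)[1]))
E
```

```text
[ 0.41145665 -0.2581382   0.07786863] [-179.87958132   -0.24181822 -146.22063761] [-32.  -4. -18.  76.  -0. -66.] [ 0.91335183 -4.48827927  5.55790425] 0.01709067596535878 34.876545667648315
{"offset": [[0.0, 0.5, 0.0], [0.0, 0.5, 0.0], [0.0, 0.5, 0.0], [0.0, 0.5, 0.0], [-0.1, 0.4, 0.0]], "twist": [[0.0, 0.0, 0.04], [0.0, 0.0, 0.04], [0.0, 0.0, 0.04], [0.0, 0.0, 0.04], [0.0, 0.0, 0.04]]}
{"offset": [[0.0, 0.5, 0.0], [0.0, 0.5, 0.0], [0.0, 0.5, 0.0], [0.0, 0.5, 0.0], [0.0, 0.5, 0.0]], "twist": [[0.0, 0.0, 0.04], [0.0, 0.0, 0.04], [0.0, 0.0, 0.05], [0.0, 0.0, 0.04], [0.0, 0.0, 0.04]]}
{"offset": [[0.0, 0.5, 0.0], [0.0, 0.5, 0.0], [0.0, 0.4, 0.0], [0.0, 0.5, 0.0], [-0.1, 0.5, 0.0]], "twist": [[0.0, 0.0, 0.04], [0.0, 0.0, 0.04], [0.0, 0.0, 0.04], [0.0, 0.0, 0.04], [0.0, 0.0, 0.04]]}
{"offset": [[0.0, 0.5, 0.0], [0.0, 0.5, 0.0], [0.0, 0.5, 0.0], [0.0, 0.5, 0.0], [0.0, 0.5, 0.0]], "twist": [[0.0, 0.0, 0.04], [0.0, 0.0, 0.04], [0.0, 0.0, 0.04], [0.0, 0.0, 0.04], [0.0, 0.0, 0.04]]}
{"offset": [[0.0, 0.4, 0.0], [0.0, 0.5, 0.0], [0.0, 0.5, 0.0], [0.0, 0.5, 0.0], [-0.1, 0.5, 0.0]], "twist": [[0.0, 0.0, 0.04], [0.0, 0.0, 0.04], [0.0, 0.0, 0.05], [0.0, 0.0, 0.04], [0.0, 0.0, 0.04]]}
{"offset": [[0.0, 0.5, 0.0], [0.0, 0.5, 0.0], [0.0, 0.5, 0.0], [0.0, 0.4, 0.0], [0.0, 0.5, 0.0]], "twist": [[0.0, 0.0, 0.04], [0.0, 0.0, 0.04], [0.0, 0.0, 0.04], [0.0, 0.0, 0.04], [0.0, 0.0, 0.04]]}
```

move_arm(offset=[[0,0.5,0],[0,0.5,0],[0,0.5,0],[0,0.5,0],[-0.1,0.4,0]], twist=[[0,0,0.04],[0,0,0.04],[0,0,0.04],[0,0,0.04],[0,0,0.04]], grip=[0.1,0.1,0.1,0.1,0.1])

```text
time: 17.5
ee_pos: [0.4004, -0.2368, 0.0778]
tcp_rot: [-179.8, -0.2, -157.8]
wrist_force: [-3.7, -5.8, 6.8]
opening: 0.0169
grasp_force: 35.1
```

move_arm(offset=[[0,0.5,0],[0,0.5,0],[0,0.5,0],[0,0.5,0],[0,0.5,0]], twist=[[0,0,0.04],[0,0,0.04],[0,0,0.05],[0,0,0.04],[0,0,0.04]], grip=[0.1,0.1,0.1,0.1,0.1])

```text
time: 18.0
ee_pos: [0.3935, -0.2129, 0.0779]
tcp_rot: [-179.8, -0.1, -169.8]
wrist_force: [4.4, -4.7, 3.8]
opening: 0.0173
grasp_force: 34.9
```

```bash
python3 - <<'E'
from h import *
p,M,o=cur(); d=p-PV; print(p,np.hypot(*d[:2]),F0-np.arctan2(d[1],d[0])%(2*np.pi),'force tool',M.T@o['wrist_force'],o['opening'],o['grasp_force'])
E
```

```text
[ 0.39347909 -0.21286925  0.07787086] 0.11953840161408791 0.4059375852987377 force tool [-3.47347897 -5.40926076 -3.82859233] 0.017296110971633784 34.92186963558197
```

move_arm(offset=[[0,0.5,0],[0,0.5,0],[0,0.4,0],[0,0.5,0],[-0.1,0.5,0]], twist=[[0,0,0.04],[0,0,0.04],[0,0,0.04],[0,0,0.04],[0,0,0.04]], grip=[0.1,0.1,0.1,0.1,0.1])

```text
time: 18.5
ee_pos: [0.3917, -0.1891, 0.0778]
tcp_rot: [-179.7, -0.1, 178.7]
wrist_force: [-1.5, -4.8, 7.9]
opening: 0.0167
grasp_force: 35.3
```

move_arm(offset=[[0,0.5,0],[0,0.5,0],[0,0.5,0],[0,0.5,0],[0,0.5,0]], twist=[[0,0,0.04],[0,0,0.04],[0,0,0.04],[0,0,0.04],[0,0,0.04]], grip=[0.1,0.1,0.1,0.1,0.1])

```text
time: 19.0
ee_pos: [0.3947, -0.1645, 0.0778]
tcp_rot: [-179.7, -0.0, 167.3]
wrist_force: [4.9, -8.3, 4.4]
opening: 0.0169
grasp_force: 35.1
```

move_arm(offset=[[0,0.4,0],[0,0.5,0],[0,0.5,0],[0,0.5,0],[-0.1,0.5,0]], twist=[[0,0,0.04],[0,0,0.04],[0,0,0.05],[0,0,0.04],[0,0,0.04]], grip=[0.1,0.1,0.1,0.1,0.1])

```text
time: 19.5
ee_pos: [0.4025, -0.1418, 0.0778]
tcp_rot: [-179.7, -0.0, 155.3]
wrist_force: [-4.4, -5.2, 9.2]
opening: 0.017
grasp_force: 35.5
```

```bash
python3 - <<'E'
from h import *
p,M,o=cur(); d=p-PV; print(p,np.hypot(*d[:2]),F0-np.arctan2(d[1],d[0])%(2*np.pi),'force tool',M.T@o['wrist_force'],o['opening'],o['grasp_force'])
E
```

```text
[ 0.40248143 -0.14181568  0.07776296] 0.11914435961255146 1.015461484306286 force tool [ 1.80423866 -6.63307773 -9.12825   ] 0.016997302407696077 35.48815369606018
```

move_arm(offset=[[0,0.5,0],[0,0.5,0],[0,0.5,0],[0,0.4,0],[0,0.3,0]], twist=[[0,0,0.04],[0,0,0.04],[0,0,0.04],[0,0,0.04],[0,0,0.02]], grip=[0.1,0.1,0.1,0.1,0.1])

```text
time: 20.0
ee_pos: [0.4132, -0.1227, 0.0778]
tcp_rot: [-179.7, 0.1, 145.0]
wrist_force: [-0.1, -7.1, 7.9]
opening: 0.0169
grasp_force: 35.4
```

move_arm(offset=[[0,0,0],[0,0,0],[0,0,0]], twist=[[0,0,0],[0,0,0],[0,0,0]], grip=[0.1,0.1,0.1])

```text
time: 20.3
ee_pos: [0.4132, -0.1228, 0.0778]
tcp_rot: [-179.7, 0.1, 145.0]
wrist_force: [1.0, -7.5, 8.3]
opening: 0.0172
grasp_force: 35.3
```

```bash
python3 - <<'E'
from h import *
p,M,o=cur(); d=p-PV; print(p,np.hypot(*d[:2]),F0-np.arctan2(d[1],d[0])%(2*np.pi),'force tool',M.T@o['wrist_force'],o['opening'],o['grasp_force'],o['time'])
c=viewer.camera('top'); P,ok,C=cloud(c); x,y,z=P.T
k=ok&(x>.57)&(x<.60)&(y>-.24)&(y<-.10)&(z>.038); print('along',[(round(a,3),round(float(np.median(z[k&(abs(y-a)<.0015)])),3)) for a in np.arange(-.24,-.10,.004) if (k&(abs(y-a)<.0015)).any()])
E
```

```text
[ 0.41317732 -0.12281879  0.07779473] 0.11923906036151329 1.1986227596477859 force tool [-5.11130782 -5.58440702 -8.26121292] 0.017234485775524312 35.34514546394348 20.3
along [(np.float64(-0.24), 0.058), (np.float64(-0.236), 0.052), (np.float64(-0.232), 0.046), (np.float64(-0.228), 0.045), (np.float64(-0.224), 0.044), (np.float64(-0.22), 0.043), (np.float64(-0.216), 0.04), (np.float64(-0.212), 0.043), (np.float64(-0.208), 0.042), (np.float64(-0.204), 0.042), (np.float64(-0.2), 0.041), (np.float64(-0.196), 0.04)]
```

move_arm(offset=[[0,0.2,0],[0,0.1,0],[0,0,0],[0,0,0]], twist=[[0,0,0.02],[0,0,0],[0,0,0],[0,0,0]], grip=[0.1,0.1,0.1,0.1])

```text
time: 20.75
ee_pos: [0.4142, -0.1216, 0.0777]
tcp_rot: [-179.5, 0.1, 143.8]
wrist_force: [-4.1, -15.7, 8.9]
opening: 0.0171
grasp_force: 36.1
```

```bash
python3 - <<'E'
from h import *
p,M,o=cur(); d=p-PV; th=F0-np.arctan2(d[1],d[0])%(2*np.pi); print(p,np.hypot(*d[:2]),th,'force tool',M.T@o['wrist_force'],o['time'])
plan([(*knob(t,p[2],.1192),1) for t in np.linspace(1.2,0,38)[1:]],(knob(1.2,p[2],.1192)))
E
```

```text
[ 0.41415513 -0.12158971  0.07772854] 0.11914997968245321 1.2117783020582595 force tool [ -5.91270229 -15.15034568  -8.78087719] 20.75
{"offset": [[0.0, -0.4, 0.0], [0.0, -0.4, 0.0], [0.0, -0.4, 0.0], [0.0, -0.3, 0.0], [0.0, -0.4, 0.0]], "twist": [[0.0, 0.0, -0.03], [0.0, 0.0, -0.03], [0.0, 0.0, -0.04], [0.0, 0.0, -0.03], [0.0, 0.0, -0.03]]}
{"offset": [[0.0, -0.4, 0.0], [0.0, -0.4, 0.0], [-0.1, -0.4, 0.0], [0.0, -0.4, 0.0], [0.0, -0.4, 0.0]], "twist": [[0.0, 0.0, -0.03], [0.0, 0.0, -0.04], [0.0, 0.0, -0.03], [0.0, 0.0, -0.03], [0.0, 0.0, -0.03]]}
{"offset": [[0.0, -0.4, 0.0], [0.0, -0.3, 0.0], [0.0, -0.4, 0.0], [0.0, -0.4, 0.0], [0.0, -0.4, 0.0]], "twist": [[0.0, 0.0, -0.04], [0.0, 0.0, -0.03], [0.0, 0.0, -0.03], [0.0, 0.0, -0.03], [0.0, 0.0, -0.04]]}
{"offset": [[0.0, -0.4, 0.0], [0.0, -0.4, 0.0], [0.0, -0.4, 0.0], [0.0, -0.3, 0.0], [0.0, -0.4, 0.0]], "twist": [[0.0, 0.0, -0.03], [0.0, 0.0, -0.03], [0.0, 0.0, -0.03], [0.0, 0.0, -0.04], [0.0, 0.0, -0.03]]}
{"offset": [[0.0, -0.4, 0.0], [0.0, -0.4, 0.0], [0.0, -0.4, 0.0], [-0.1, -0.4, 0.0], [0.0, -0.4, 0.0]], "twist": [[0.0, 0.0, -0.03], [0.0, 0.0, -0.03], [0.0, 0.0, -0.04], [0.0, 0.0, -0.03], [0.0, 0.0, -0.03]]}
{"offset": [[0.0, -0.4, 0.0], [0.0, -0.3, 0.0], [0.0, -0.4, 0.0], [0.0, -0.4, 0.0], [0.0, -0.4, 0.0]], "twist": [[0.0, 0.0, -0.03], [0.0, 0.0, -0.04], [0.0, 0.0, -0.03], [0.0, 0.0, -0.03], [0.0, 0.0, -0.03]]}
{"offset": [[0.0, -0.4, 0.0], [0.0, -0.4, 0.0], [0.0, -0.4, 0.0], [0.0, -0.3, 0.0], [0.0, -0.4, 0.0]], "twist": [[0.0, 0.0, -0.04], [0.0, 0.0, -0.03], [0.0, 0.0, -0.03], [0.0, 0.0, -0.03], [0.0, 0.0, -0.04]]}
{"offset": [[0.0, -0.4, 0.0], [0.0, -0.4, 0.0]], "twist": [[0.0, 0.0, -0.03], [0.0, 0.0, -0.03]]}
```

move_arm(offset=[[0,-0.4,0],[0,-0.4,0],[0,-0.4,0],[0,-0.3,0],[0,-0.4,0]], twist=[[0,0,-0.03],[0,0,-0.03],[0,0,-0.04],[0,0,-0.03],[0,0,-0.03]], grip=[0.1,0.1,0.1,0.1,0.1])

```text
time: 21.25
ee_pos: [0.4048, -0.1369, 0.0778]
tcp_rot: [-179.7, 0.1, 153.1]
wrist_force: [3.9, -10.1, 4.7]
opening: 0.017
grasp_force: 35.2
```

move_arm(offset=[[0,-0.4,0],[0,-0.4,0],[-0.1,-0.4,0],[0,-0.4,0],[0,-0.4,0]], twist=[[0,0,-0.03],[0,0,-0.04],[0,0,-0.03],[0,0,-0.03],[0,0,-0.03]], grip=[0.1,0.1,0.1,0.1,0.1])

```text
time: 21.75
ee_pos: [0.3974, -0.1553, 0.0778]
tcp_rot: [-179.7, -0.0, 162.3]
wrist_force: [-0.4, -6.0, 6.7]
opening: 0.0171
grasp_force: 35.3
```

move_arm(offset=[[0,-0.4,0],[0,-0.3,0],[0,-0.4,0],[0,-0.4,0],[0,-0.4,0]], twist=[[0,0,-0.04],[0,0,-0.03],[0,0,-0.03],[0,0,-0.03],[0,0,-0.04]], grip=[0.1,0.1,0.1,0.1,0.1])

```text
time: 22.25
ee_pos: [0.3931, -0.1739, 0.0778]
tcp_rot: [-179.7, -0.1, 172.0]
wrist_force: [1.1, -7.0, 4.9]
opening: 0.0169
grasp_force: 35.2
```

move_arm(offset=[[0,-0.4,0],[0,-0.4,0],[0,-0.4,0],[0,-0.3,0],[0,-0.4,0]], twist=[[0,0,-0.03],[0,0,-0.03],[0,0,-0.03],[0,0,-0.04],[0,0,-0.03]], grip=[0.1,0.1,0.1,0.1,0.1])

```text
time: 22.75
ee_pos: [0.3918, -0.1928, 0.0779]
tcp_rot: [-179.7, -0.1, -178.8]
wrist_force: [3.0, -6.7, 3.5]
opening: 0.0171
grasp_force: 35.1
```

```bash
python3 - <<'E'
from h import *
p,M,o=cur(); d=p-PV; th=F0-np.arctan2(d[1],d[0])%(2*np.pi); print(p,np.hypot(*d[:2]),th,'force tool',M.T@o['wrist_force'],o['opening'],o['time'])
plan([(*knob(t,p[2],.1192),1) for t in np.linspace(th,0.01,18)[1:]])
E
```

```text
[ 0.3918329  -0.19283473  0.07785812] 0.11918121865119766 0.5745262198248482 force tool [-2.81121919 -6.81640254 -3.47412861] 0.017064621772328266 22.75
{"offset": [[0.0, -0.4, 0.0], [0.0, -0.4, 0.0], [0.0, -0.4, 0.0], [0.0, -0.4, 0.0], [0.0, -0.4, 0.0]], "twist": [[0.0, 0.0, -0.03], [0.0, 0.0, -0.03], [0.0, 0.0, -0.03], [0.0, 0.0, -0.04], [0.0, 0.0, -0.03]]}
{"offset": [[0.0, -0.4, 0.0], [0.0, -0.4, 0.0], [-0.1, -0.4, 0.0], [0.0, -0.4, 0.0], [0.0, -0.4, 0.0]], "twist": [[0.0, 0.0, -0.03], [0.0, 0.0, -0.04], [0.0, 0.0, -0.03], [0.0, 0.0, -0.03], [0.0, 0.0, -0.04]]}
{"offset": [[0.0, -0.4, 0.0], [0.0, -0.4, 0.0], [0.0, -0.3, 0.0], [0.0, -0.4, 0.0], [0.0, -0.4, 0.0]], "twist": [[0.0, 0.0, -0.03], [0.0, 0.0, -0.03], [0.0, 0.0, -0.04], [0.0, 0.0, -0.03], [0.0, 0.0, -0.03]]}
{"offset": [[0.0, -0.4, 0.0], [0.0, -0.4, 0.0]], "twist": [[0.0, 0.0, -0.04], [0.0, 0.0, -0.03]]}
```

move_arm(offset=[[0,-0.4,0],[0,-0.4,0],[0,-0.4,0],[0,-0.4,0],[0,-0.4,0]], twist=[[0,0,-0.03],[0,0,-0.03],[0,0,-0.03],[0,0,-0.04],[0,0,-0.03]], grip=[0.1,0.1,0.1,0.1,0.1])

```text
time: 23.25
ee_pos: [0.3936, -0.2126, 0.0778]
tcp_rot: [-179.8, -0.1, -169.6]
wrist_force: [3.8, -5.2, 3.4]
opening: 0.0175
grasp_force: 34.9
```

move_arm(offset=[[0,-0.4,0],[0,-0.4,0],[-0.1,-0.4,0],[0,-0.4,0],[0,-0.4,0]], twist=[[0,0,-0.03],[0,0,-0.04],[0,0,-0.03],[0,0,-0.03],[0,0,-0.04]], grip=[0.1,0.1,0.1,0.1,0.1])

```text
time: 23.75
ee_pos: [0.3987, -0.2318, 0.0778]
tcp_rot: [-179.8, -0.3, -159.9]
wrist_force: [-1.7, -6.9, 5.2]
opening: 0.0172
grasp_force: 35.1
```

move_arm(offset=[[0,-0.4,0],[0,-0.4,0],[0,-0.3,0],[0,-0.3,0],[0,-0.3,0]], twist=[[0,0,-0.03],[0,0,-0.03],[0,0,-0.04],[0,0,-0.03],[0,0,-0.03]], grip=[0.1,0.1,0.1,0.1,0.1])

```text
time: 24.25
ee_pos: [0.4053, -0.2475, 0.0778]
tcp_rot: [-179.8, -0.3, -150.8]
wrist_force: [-1.6, -7.8, 5.2]
opening: 0.0172
grasp_force: 35.0
```

move_arm(offset=[[0,-0.3,0],[0,-0.2,0],[0,0,0],[0,0,0]], twist=[[0,0,-0.03],[0,0,-0.02],[0,0,0],[0,0,0]], grip=[0.1,0.1,0.1,0.1])

```text
time: 24.65
ee_pos: [0.4078, -0.2521, 0.0779]
tcp_rot: [-179.8, -0.3, -148.0]
wrist_force: [-1.9, -8.6, 4.9]
opening: 0.0172
grasp_force: 35.0
```

```bash
python3 - <<'E'
from h import *
p,M,o=cur(); d=p-PV; th=F0-np.arctan2(d[1],d[0])%(2*np.pi); print(p,np.hypot(*d[:2]),th,'force tool',M.T@o['wrist_force'],o['opening'],o['time'])
E
```

```text
[ 0.40780265 -0.25210228  0.07785317] 0.11992990288308869 0.055337103243274566 force tool [ 6.15933366 -6.31172921 -4.88198931] 0.017210424640874744 24.65
```

move_arm(offset=[[0,-0.2,0],[0,-0.2,0],[0,-0.2,0],[0,0,0],[0,0,0]], twist=[[0,0,-0.02],[0,0,-0.01],[0,0,0],[0,0,0],[0,0,0]], grip=[0.1,0.1,0.1,0.1,0.1])

```text
time: 25.15
ee_pos: [0.4106, -0.2563, 0.0778]
tcp_rot: [-179.9, -0.3, -146.2]
wrist_force: [-3.8, -4.8, 7.0]
opening: 0.0171
grasp_force: 35.2
```

```bash
python3 - <<'E'
from h import *
p,M,o=cur(); d=p-PV; th=F0-np.arctan2(d[1],d[0])%(2*np.pi); print(p,np.hypot(*d[:2]),th,'force tool',M.T@o['wrist_force'],o['opening'],o['time'])
E
```

```text
[ 0.41064411 -0.25632318  0.07778842] 0.11974315706033047 0.012902924261112947 force tool [ 5.90415799 -1.91868775 -6.99467062] 0.017098265236374352 25.15
```

move_arm(offset=[[0,-0.1,0],[0,-0.1,0],[0,0,0],[0,0,0]], twist=[[0,0,0],[0,0,0],[0,0,0],[0,0,0]], grip=[0.1,0.1,0.1,0.1])

```text
time: 25.55
ee_pos: [0.412, -0.258, 0.0778]
tcp_rot: [-179.9, -0.3, -146.2]
wrist_force: [-2.5, -4.5, 7.2]
opening: 0.0173
grasp_force: 35.1
```

```bash
python3 - <<'E'
from h import *
p,M,o=cur(); d=p-PV; th=F0-np.arctan2(d[1],d[0])%(2*np.pi); print(p,np.hypot(*d[:2]),th,'force tool',M.T@o['wrist_force'],o['opening'],o['time'])
E
```

```text
[ 0.41195297 -0.25799634  0.0777782 ] 0.11957769198230185 -0.0047959819318861285 force tool [ 4.68241431 -2.37413107 -7.13341703] 0.017260696329013246 25.55
```

move_arm(offset=[[0,0,0],[0,0,0],[0,0,0],[0,0,0],[0,0,0]], twist=[[0,0,0],[0,0,0],[0,0,0],[0,0,0],[0,0,0]], grip=[0.22,0.3,0.45,0.6,0.6], force=20)

```text
time: 26.05
ee_pos: [0.4121, -0.2573, 0.077]
tcp_rot: [180.0, -0.3, -146.2]
wrist_force: [-0.0, 0.3, 0.2]
opening: 0.051
grasp_force: 0.0
```

move_arm(offset=[[0,0,-2],[0,0,-3],[0,0,-3],[0,0,-3],[0,0,-3]], twist=[[0,0,0],[0,0,0],[0,0,0],[0,0,0],[0,0,0]], grip=[0.6,0.6,0.6,0.6,0.6])

```text
time: 26.55
ee_pos: [0.4126, -0.2569, 0.2184]
tcp_rot: [-180.0, -0.3, -146.2]
wrist_force: [0.4, -0.8, 1.4]
opening: 0.0515
grasp_force: 0.0
```

```bash
python3 - <<'E'
from h import *
p,M,o=cur(); print(p,o['q'].round(0),o['time'],o['wrist_force'])
th=.805; Rt=binR(th)
T=binp(-.030,0,.125,th); print('T',T)
# waypoint: high & near, in front of the bin, tilted
W=np.array([.40,.06,.25])
plan([(W,Rt,14),(T,Rt,5)])
E
```

```text
[ 0.4125528  -0.25693612  0.21836274] [-32.  -4.  -3.  91.  -0. -66.] 26.55 [ 0.43900504 -0.8205742   1.41652996]
T [0.46591731 0.13713665 0.07701399]
{"offset": [[-1.2, 1.9, -0.2], [-1.2, 1.9, -0.2], [-1.2, 1.9, -0.1], [-1.2, 1.9, 0.0], [-1.2, 1.9, 0.1]], "twist": [[0.0, -0.06, 0.0], [0.0, -0.06, 0.0], [0.0, -0.06, 0.0], [0.0, -0.06, 0.0], [0.0, -0.06, 0.0]]}
{"offset": [[-1.2, 1.9, 0.1], [-1.2, 2.0, 0.2], [-1.2, 1.9, 0.3], [-1.2, 1.9, 0.3], [-1.1, 2.0, 0.4]], "twist": [[0.0, -0.06, 0.0], [0.0, -0.06, 0.0], [0.0, -0.06, -0.01], [0.0, -0.05, 0.0], [-0.01, -0.06, -0.01]]}
{"offset": [[-1.2, 1.9, 0.5], [-1.1, 1.9, 0.5], [-1.1, 1.9, 0.6], [-1.1, 2.0, 0.7], [1.1, 0.4, 3.8]], "twist": [[0.0, -0.05, 0.0], [-0.01, -0.06, -0.01], [0.0, -0.05, 0.0], [-0.01, -0.06, -0.01], [0.0, 0.0, 0.0]]}
{"offset": [[1.1, 0.5, 3.8], [1.2, 0.4, 3.9], [1.1, 0.5, 3.8], [1.2, 0.4, 3.9]], "twist": [[0.0, 0.0, 0.0], [0.0, 0.0, 0.0], [0.0, 0.0, 0.0], [0.0, 0.0, 0.0]]}
```

```bash
python3 - <<'E'
from h import *
R0=binR(0)
f=lambda t,g=0.:binp(.003,0,.118,t)-(.018-g)*U+.002*Z
a=f(.805,-.020); b=a.copy(); b[2]=.2
s=plan([(b,R0,12),(a,R0,4)])
print('push'); plan([(f(.805,.003),R0,4)]+[(f(t,.003),R0,1) for t in np.linspace(.805,0,26)[1:]],s)
print(f(0))
E
```

```text
{"offset": [[-2.1, 2.5, 0.1], [-2.1, 2.5, 0.1], [-2.1, 2.5, 0.2], [-2.1, 2.5, 0.1], [-2.1, 2.4, 0.2]], "twist": [[0.0, 0.0, 0.0], [0.0, 0.0, 0.0], [0.0, 0.0, 0.0], [0.0, 0.0, -0.01], [0.0, 0.0, 0.0]]}
{"offset": [[-2.2, 2.5, 0.1], [-2.2, 2.4, 0.2], [-2.2, 2.4, 0.1], [-2.2, 2.4, 0.2], [-2.2, 2.4, 0.1]], "twist": [[0.0, 0.0, -0.01], [0.0, 0.0, 0.0], [0.0, 0.0, -0.01], [0.0, 0.0, 0.0], [0.0, 0.0, -0.01]]}
{"offset": [[-2.2, 2.4, 0.2], [-2.1, 2.4, 0.1], [0.0, 0.0, 2.6], [0.0, 0.0, 2.5], [0.0, 0.0, 2.6]], "twist": [[0.0, 0.0, 0.0], [0.0, 0.0, -0.01], [0.0, 0.0, 0.0], [0.0, 0.0, 0.0], [0.0, 0.0, 0.0]]}
{"offset": [[-0.1, 0.0, 2.5]], "twist": [[0.0, 0.0, 0.0]]}
push
{"offset": [[-0.6, 0.0, 0.0], [-0.6, 0.0, 0.0], [-0.5, 0.0, 0.0], [-0.6, 0.0, 0.0], [-0.3, 0.0, -0.3]], "twist": [[0.0, 0.0, 0.0], [0.0, 0.0, 0.0], [0.0, 0.0, 0.0], [0.0, 0.0, 0.0], [0.0, 0.0, 0.0]]}
{"offset": [[-0.2, 0.0, -0.2], [-0.3, 0.0, -0.3], [-0.3, 0.0, -0.2], [-0.3, 0.0, -0.2], [-0.3, 0.0, -0.2]], "twist": [[0.0, 0.0, 0.0], [0.0, 0.0, 0.0], [0.0, 0.0, 0.0], [0.0, 0.0, 0.0], [0.0, 0.0, 0.0]]}
{"offset": [[-0.4, 0.0, -0.2], [-0.3, 0.0, -0.2], [-0.3, 0.0, -0.2], [-0.4, 0.0, -0.2], [-0.3, 0.0, -0.2]], "twist": [[0.0, 0.0, 0.0], [0.0, 0.0, 0.0], [0.0, 0.0, 0.0], [0.0, 0.0, 0.0], [0.0, 0.0, 0.0]]}
{"offset": [[-0.4, 0.0, -0.1], [-0.3, 0.0, -0.2], [-0.4, 0.0, -0.1], [-0.3, 0.0, -0.1], [-0.4, 0.0, -0.1]], "twist": [[0.0, 0.0, 0.0], [0.0, 0.0, 0.0], [0.0, 0.0, 0.0], [0.0, 0.0, 0.0], [0.0, 0.0, 0.0]]}
{"offset": [[-0.4, 0.0, -0.1], [-0.3, 0.0, -0.1], [-0.4, 0.0, -0.1], [-0.4, 0.0, 0.0], [-0.4, 0.0, -0.1]], "twist": [[0.0, 0.0, 0.0], [0.0, 0.0, 0.0], [0.0, 0.0, 0.0], [0.0, 0.0, 0.0], [0.0, 0.0, 0.0]]}
{"offset": [[-0.3, 0.0, 0.0], [-0.4, 0.0, 0.0], [-0.4, 0.0, 0.0], [-0.4, 0.0, 0.0]], "twist": [[0.0, 0.0, 0.0], [0.0, 0.0, 0.0], [0.0, 0.0, 0.0], [0.0, 0.0, 0.0]]}
[0.54300491 0.19417847 0.132     ]
```

move_arm(offset=[[-2.1,2.5,0.1],[-2.1,2.5,0.1],[-2.1,2.5,0.2],[-2.1,2.5,0.1],[-2.1,2.4,0.2]], twist=[[0,0,0],[0,0,0],[0,0,0],[0,0,-0.01],[0,0,0]], grip=[0,0,0,0,0])

```text
time: 27.05
ee_pos: [0.4305, -0.0943, 0.2097]
tcp_rot: [-180.0, -0.2, -145.6]
wrist_force: [1.0, -1.3, 0.5]
opening: -0.0
grasp_force: 0.0
```

move_arm(offset=[[-2.2,2.5,0.1],[-2.2,2.4,0.2],[-2.2,2.4,0.1],[-2.2,2.4,0.2],[-2.2,2.4,0.1]], twist=[[0,0,-0.01],[0,0,0],[0,0,-0.01],[0,0,0],[0,0,-0.01]], grip=[0,0,0,0,0])

```text
time: 27.55
ee_pos: [0.451, 0.068, 0.2019]
tcp_rot: [-180.0, -0.3, -143.9]
wrist_force: [1.0, -1.1, 0.4]
opening: 0.0003
grasp_force: 0.0
```

move_arm(offset=[[-2.2,2.4,0.2],[-2.1,2.4,0.1],[0,0,0],[0,0,0]], twist=[[0,0,0],[0,0,-0.01],[0,0,0],[0,0,0]], grip=[0,0,0,0])

```text
time: 27.95
ee_pos: [0.4574, 0.1311, 0.1986]
tcp_rot: [-180.0, -0.3, -143.3]
wrist_force: [0.5, -0.5, -0.3]
opening: -0.0
grasp_force: 0.0
```

```bash
python3 - <<'E'
from h import *
R0=binR(0)
f=lambda t,g=0.:binp(.003,0,.118,t)-(.018-g)*U+.002*Z
p,M,o=cur(); print(p,o['q'].round(0),o['opening'],o['tcp_rot'],'want',f(.805,-.02))
plan([(f(.805,-.02),R0,5)])
c=viewer.camera('top'); P,ok,C=cloud(c); x,y,z=P.T
k=ok&(x>.56)&(x<.61)&(y>-.28)&(y<-.10)&(z>.038); print('along',[(round(a,3),round(float(np.median(z[k&(abs(y-a)<.0015)])),3)) for a in np.arange(-.28,-.10,.004) if (k&(abs(y-a)<.0015)).any()])
E
```

```text
[0.45741912 0.13111953 0.19856789] [ 16.  -6.  -7.  89.  -0. -21.] -8.156643871250334e-06 [-179.985369     -0.30833253 -143.25206616] want [0.45781322 0.13113993 0.09794962]
{"offset": [[0.0, 0.0, 2.0], [0.0, 0.0, 2.0], [0.0, 0.0, 2.0], [0.0, 0.0, 2.0], [-0.1, 0.0, 2.1]], "twist": [[0.0, 0.0, 0.0], [0.0, 0.0, 0.0], [0.0, 0.0, 0.0], [0.0, 0.0, 0.0], [0.0, -0.01, 0.0]]}
along [(np.float64(-0.28), 0.168), (np.float64(-0.276), 0.161), (np.float64(-0.272), 0.158), (np.float64(-0.268), 0.152), (np.float64(-0.264), 0.147), (np.float64(-0.26), 0.142), (np.float64(-0.256), 0.127), (np.float64(-0.252), 0.125), (np.float64(-0.248), 0.119), (np.float64(-0.244), 0.1), (np.float64(-0.24), 0.058), (np.float64(-0.236), 0.051), (np.float64(-0.228), 0.039), (np.float64(-0.224), 0.038), (np.float64(-0.216), 0.039), (np.float64(-0.208), 0.04), (np.float64(-0.204), 0.039), (np.float64(-0.168), 0.038), (np.float64(-0.148), 0.039), (np.float64(-0.144), 0.039), (np.float64(-0.124), 0.042), (np.float64(-0.12), 0.045), (np.float64(-0.116), 0.044), (np.float64(-0.112), 0.045), (np.float64(-0.108), 0.046), (np.float64(-0.104), 0.041), (np.float64(-0.1), 0.04)]
```

Pusher back at rest, mount edge still at about y −0.24. Shut the bin.

move_arm(offset=[[0,0,2.0],[0,0,2.0],[0,0,2.0],[0,0,2.0],[0,0,2.0]], twist=[[0,0,0],[0,0,0],[0,0,0],[0,0,0],[0,0,0]], grip=[0,0,0,0,0])

```text
time: 28.5
ee_pos: [0.4573, 0.1292, 0.0983]
tcp_rot: [-180.0, -0.2, -143.4]
wrist_force: [0.6, -1.1, 0.3]
opening: -0.0003
grasp_force: 0.0
```

move_arm(offset=[[-0.6,0,0],[-0.6,0,0],[-0.5,0,0],[-0.6,0,0],[-0.3,0,-0.3]], twist=[[0,0,0],[0,0,0],[0,0,0],[0,0,0],[0,0,0]], grip=[0,0,0,0,0])

```text
time: 29.0
ee_pos: [0.4774, 0.1448, 0.1025]
tcp_rot: [-179.9, -0.5, -143.4]
wrist_force: [-8.6, -9.8, 7.7]
opening: -0.0
grasp_force: 6.4
```

move_arm(offset=[[-0.2,0,-0.2],[-0.3,0,-0.3],[-0.3,0,-0.2],[-0.3,0,-0.2],[-0.3,0,-0.2]], twist=[[0,0,0],[0,0,0],[0,0,0],[0,0,0],[0,0,0]], grip=[0,0,0,0,0])

```text
time: 29.5
ee_pos: [0.4892, 0.1537, 0.1139]
tcp_rot: [-179.9, -0.3, -143.4]
wrist_force: [-7.3, -4.5, 6.5]
opening: -0.0004
grasp_force: 4.5
```

move_arm(offset=[[-0.4,0,-0.2],[-0.3,0,-0.2],[-0.3,0,-0.2],[-0.4,0,-0.2],[-0.3,0,-0.2]], twist=[[0,0,0],[0,0,0],[0,0,0],[0,0,0],[0,0,0]], grip=[0,0,0,0,0])

```text
time: 30.0
ee_pos: [0.5035, 0.1644, 0.1235]
tcp_rot: [-179.9, -0.3, -143.4]
wrist_force: [-2.3, -1.5, 2.1]
opening: -0.0
grasp_force: 1.7
```

move_arm(offset=[[-0.4,0,-0.1],[-0.3,0,-0.2],[-0.4,0,-0.1],[-0.3,0,-0.1],[-0.4,0,-0.1]], twist=[[0,0,0],[0,0,0],[0,0,0],[0,0,0],[0,0,0]], grip=[0,0,0,0,0])

```text
time: 30.5
ee_pos: [0.5178, 0.1754, 0.1287]
tcp_rot: [-180.0, -0.3, -143.3]
wrist_force: [-2.1, -1.7, 2.9]
opening: -0.0001
grasp_force: 1.6
```

move_arm(offset=[[-0.4,0,-0.1],[-0.3,0,-0.1],[-0.4,0,-0.1],[-0.4,0,0],[-0.4,0,-0.1]], twist=[[0,0,0],[0,0,0],[0,0,0],[0,0,0],[0,0,0]], grip=[0,0,0,0,0])

```text
time: 31.0
ee_pos: [0.5331, 0.1867, 0.1322]
tcp_rot: [-180.0, -0.3, -143.3]
wrist_force: [-1.3, -1.5, -2.0]
opening: -0.0001
grasp_force: 0.9
```

```bash
python3 - <<'E'
from h import *
p,M,o=cur(); print(p,o['wrist_force'],'U togo to nominal',(binp(.003,0,.118,0)-.018*U-p)@U,o['wrist_force']@U)
E
```

```text
[0.53310175 0.18674011 0.13224847] [-1.30526772 -1.53121938 -1.95155707] U togo to nominal 0.01238522634101574 -1.960052588830129
```

move_arm(offset=[[-0.3,0,0],[-0.3,0,0],[-0.3,0,0],[-0.2,0,0],[-0.2,0,0]], twist=[[0,0,0],[0,0,0],[0,0,0],[0,0,0],[0,0,0]], grip=[0,0,0,0,0])

```text
time: 31.5
ee_pos: [0.5434, 0.1944, 0.1324]
tcp_rot: [-180.0, -0.3, -143.3]
wrist_force: [-0.5, -0.8, 1.5]
opening: 0.0004
grasp_force: 0.9
```

move_arm(offset=[[-0.1,0,0],[-0.1,0,0],[0,0,0]], twist=[[0,0,0],[0,0,0],[0,0,0]], grip=[0,0,0])

```text
time: 31.8
ee_pos: [0.5439, 0.1947, 0.1323]
tcp_rot: [-180.0, -0.4, -143.4]
wrist_force: [-6.9, -5.2, 5.0]
opening: 0.0001
grasp_force: 4.9
```

move_arm(offset=[[-0.1,0,0],[-0.1,0,0],[0,0,0]], twist=[[0,0,0],[0,0,0],[0,0,0]], grip=[0,0,0])

```text
time: 32.1
ee_pos: [0.544, 0.1948, 0.1323]
tcp_rot: [-180.0, -0.6, -143.4]
wrist_force: [-16.3, -11.5, 9.3]
opening: -0.0003
grasp_force: 10.2
```

move_arm(offset=[[1.0,0,0],[2.0,0,0],[3.0,0,0],[3.0,0,-2.0],[1.0,0,-4.0]], twist=[[0,0,0],[0,0,0],[0,0,0],[0,0,0],[0,0,0]], grip=[0,0,0,0,0])

```text
time: 32.6
ee_pos: [0.4633, 0.1357, 0.1905]
tcp_rot: [179.9, -0.6, -143.4]
wrist_force: [1.3, 0.5, 0.5]
opening: -0.0002
grasp_force: 0.0
```

move_arm(offset=[[3.0,3.0,-3.0],[3.0,3.0,-2.0],[3.0,3.0,0],[0,0,0],[0,0,0]], twist=[[0,0,0],[0,0,0],[0,0,0],[0,0,0],[0,0,0]], grip=[0,0,0,0,0])

```text
time: 33.1
ee_pos: [0.3422, 0.1559, 0.2425]
tcp_rot: [-179.9, -0.1, -143.3]
wrist_force: [0.3, -0.1, -0.5]
opening: 0.0004
grasp_force: 0.0
```

```bash
python3 - <<'E'
from h import *
p,M,o=cur(); print(p,o['wrist_force'],o['time'])
c=viewer.camera('top'); save(c,'end.png')
P,ok,C=cloud(c); D=P-H; u,v,z=D@U,D@V,D[:,2]
k=ok&(abs(v)<.12)&(u>-.03)&(u<.03)&(z>.118)&(z<.135); print('rail u',np.percentile(u[k],[2,50,98]) if k.any() else None)
b=ok&(abs(v)<.119)&(u>.015)&(u<.055)&(z>0)&(z<.03); print('floor slope',np.polyfit(u[b],z[b],1))
s=viewer.camera('scene'); save(s,'end_s.png')
a=c['color'][150:295,155:315,::-1]; a=cv2.resize(a,None,fx=3,fy=3,interpolation=3)
e=cv2.resize(s['color'][190:280,150:295,::-1],(480,298),interpolation=3)
cv2.imwrite('pics/endc.png',np.vstack([a[:, :480],e[:290]])[:600])
P,ok,C=cloud(s)
k=ok&(P[:,0]>.56)&(P[:,0]<.62)&(P[:,1]>-.285)&(P[:,1]<-.22)&(P[:,2]>.045)&(P[:,2]<.062); print('mount',k.sum(),P[k].min(0),P[k].max(0))
E
```

```text
[0.34218151 0.1558943  0.24253171] [ 0.28662965 -0.10717499 -0.52639127] 33.1
rail u [-0.00422534  0.00133527  0.00847396]
floor slope [-0.25600739  0.01906473]
mount 180 [ 0.56506628 -0.2848518   0.04507323] [ 0.61193518 -0.23457975  0.06199946]
```

View pics/endc.png

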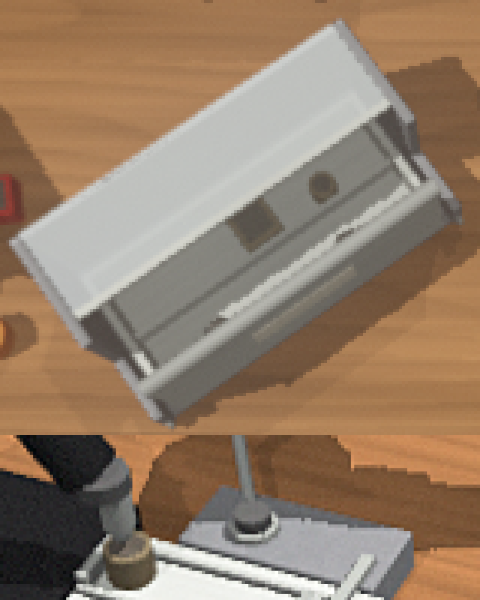

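The picture shows the bin shut with the square (258,225) and slim (322,187) mounts in its rear compartment. The round mount stands under the objective (130,560).

```bash
python3 -c "
from workcell import bot
print(bot.job_done())"
```

```text
the job is handed in; nothing more can be done
None
```

I finished the whole sequence and handed the job in at about 33 s of the 72 s allowed; the hand-in call gave no verdict. The round mount stands under the objective, the lever was eased back to rest, and the bin is shut with the square and slim mounts in its rear compartment.

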